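# Pour terminal caps into the drying pot and open its purge valve halfway

## Robot

A 6-joint arm with a two-finger parallel gripper is mounted at the origin on the work surface. World frame = base frame: x ahead of the robot, y to its left, z up, the work surface at z = 0. Lengths are in m, angles in rad, forces in N, time in s.
With the tool pointing down it reaches from about 0.225 to 0.875 m from the base axis. Payload 3.4 kg.
Tool frame: the origin (TCP) lies at the very end of the fingers, on their centre line; the grasp point (between the pads) lies 19 mm behind it (env.grasp_offset is the distance from the TCP to the grasp point, in m); z points along the fingers, y is the line along which they close (so a half turn about z gives the same grasp; the last joint's range is limited). The gripper opens to 85 mm and grips with 20 to 120 N. Pads are 22 mm wide; open, the fingers measure 114 mm over their backs; the gripper's body (76 mm by 85 mm) begins 54 mm behind the grasp point. The pads swing forward as they close: fully open they stand 13 mm farther back than shut.
Start: joints at [1.029, 0.276, 1.505, -0, 1.361, -0.121], TCP at [0.235, 0.525, 0.205] pointing down, gripper open.
Joint ranges: [-2.89, 2.89], [-0.75, 2.08], [0.22, 2.7], [-1.18, 4.32], [0.11, 2.71], [-2.7, 2.7]. Speed limits (rad/s): [2.57, 2.57, 3.14, 3.14, 3.14, 3.14].

## Interface

Orientations are given as a unit quaternion [x, y, z, w].
In Python, from station import read_state, viewer, finish_job, env gives the robot as it stands.
- The arm moves only by the tool move_arm, never from a script. Its argument "targets" is text: rows parted by semicolons, each of 7 numbers parted by spaces: the closure, from 0 (fully open) to 1 (shut), then the shift along the tool's x, y, z each as a share of 30 mm, from -1 to 1, then the turn, a rotation vector about the tool's x, y, z each as a share of 180 degrees, from -1 to 1. In form: hand dx dy dz wx wy wz; .... A call has 1 to 8 rows; each row shifts and turns the commanded pose from where the row before left it, along the tool's axes as they then stand; what a row does not reach is not made up. A row lasts 1/12 s, in which the tool goes at most 41.7 mm and 7.16 degrees, less where a joint would pass 70% of its speed; a pose out of reach is approached as far as the arm can. A call with a number of a shift or a turn outside -1 to 1 is refused whole. A call with a gripper value outside its range is refused whole. The fingers move at their own pace and stop on an object; "newtons" is the grip in N (left out, the last holds). Time passes only in rows, so rows that do not move let the fingers close. It gives the time, the measured TCP pose, the force, the opening and the grip force at its end, in the units of the state.
- read_state(): the state, without advancing time (a new reading comes with each control period).
- viewer.read_camera(name): name is "scene" or "top" or "wrist"; returns a dict with "image" (480x640x3 uint8, blue, green, red), "range_z" (480x640 float32, m along the optical axis (not along the pixel's ray), 0 where there is no reading), "mtx" (3x3 intrinsics, pixels), "cam_to_world" (4x4, takes a point from camera to world coordinates). Camera axes: x right, y down, z forward; pixel columns grow to the right and rows downward; lengths in m; the calibration is good to about 2 mm. A picture is of the moment at which its call begins.
- finish_job(): hands the job in; it is judged then, once.
The state is a dict: "time_s": time; "q": joint angles; "dq": joint speeds; "joint_efforts": joint torques, N m; "position": TCP position; "tool_rot": TCP orientation; "contact_force": force on the tool from outside, world axes, zero at the start; "ft_torque": the same for the moment, N m; "opening": finger opening in m; "grasp_force": force on a finger pad.
Only numpy, scipy, OpenCV 4.12 (cv2) and the standard library are available. Lean on these libraries where they do the work, as an engineer would, in place of code of your own. Each camera call takes 0.05 s, during which the arm holds its last target. There are 200 camera calls.

## Task

Pick up the orange scoop by its fin, under the lamp, and pour all seven terminal caps into the steel drying pot without your fingers touching them. When all of them are in, turn the blue purge valve lever to half open (45 degrees, on the white line), and leave the empty scoop standing upright on its cork coaster under the lamp again. Do not bump the lamp or disturb the bottle, the blue box and the connector.

Things in the scene. Friction and masses are not known exactly. Their poses are not given: they have to be found in the camera images.
- scoop: Orange scoop cup holding the caps, 153 long, 72 wide, 48 high. Origin: underside, mid-plane, 32 ahead of the back wall's outside; +x to the mouth, z up. Floor 4 thick, x -29 to 18, then a ramp rising 42 degrees to the lip at x 62, z 44; side walls 3 thick, 66 between them, x -32 to 56. Fin handle: upright plate 10 thick in y, x -91 to -31, z 32 to 68, pinched across y.
- scoop_grip (a point): Middle of the free part of the scoop's fin handle: x -72, y 0, z 50 in the scoop's frame.
- scoop_lip (a point): Middle of the pouring lip: x 62, y 0, z 44 in the scoop's frame.
- lamp: Fixed white bar lamp over the scoop. Origin: centre of the cork coaster (110 across, flush with the mat). Level bar over the scoop's back wall: y -105 to 135, x -60 to -16, z 189 to 210. Its arm (14 thick, z 204) runs along x at y 125 to a post (14 thick) at x 115, y 125 on a round foot (84 across, 14 high). Open at its -x side, which faces the robot.
- pot: Fixed open steel drying pot, 112 across, 75 high, walls 4 (104 inside), floor 5 thick. Origin: centre of its underside. From its -x side a brass inlet pipe (18 thick, at z 26) leads to a ball valve block (50 by 50 foot, 43 high) at x -140 and on to a hose stub that ends at x -192.
- pot_mouth (a point): Centre of the pot's mouth, at rim height (75 above the bench).
- valve_axis (a point): The valve lever's vertical turning axis at the lever's mid-height (z 66); x -140, y 0 in the pot's frame.
- lever_grip (a point): Point on the blue valve lever, 56 from its turning axis. The lever is a bar 10 thick, 20 high (z 56 to 76), reaching 78 from the axis.
- valve (a joint): Valve lever angle, rad: 0 closed, lever square to the pipe, pointing along the pot's +y; it grows counter-clockwise from above; 1.571 fully open, lever along the pipe pointing to the pot's -x. The white line on the black disc under the lever marks half open, 0.785. It turns stiffly (0.08 N m) and stays where it is left.
- bottle: Bystander: amber bottle, 52 across, 130 high. Origin: centre of its underside.
- usbbox: Bystander: dark blue instrument box, 50 by 75 by 22 high, stubs on its +y side to y 46. Origin: centre of its underside.
- dsub: Bystander: grey metal connector shell, 34 by 40 by 16 high, its plug reaching to x 26. Origin: centre of its underside.
- cap1: Black plastic terminal cap, a cylinder 14 across and 14 high, 12 g; starts in the scoop. Origin: centre of its underside, z along its axis.
- cap2: Red plastic terminal cap, a cylinder 14 across and 14 high, 12 g; starts in the scoop. Origin: centre of its underside, z along its axis.
- cap3: Black plastic terminal cap, a cylinder 14 across and 14 high, 12 g; starts in the scoop. Origin: centre of its underside, z along its axis.
- cap4: Red plastic terminal cap, a cylinder 14 across and 14 high, 12 g; starts in the scoop. Origin: centre of its underside, z along its axis.
- cap5: Black plastic terminal cap, a cylinder 14 across and 14 high, 12 g; starts in the scoop. Origin: centre of its underside, z along its axis.
- cap6: Red plastic terminal cap, a cylinder 14 across and 14 high, 12 g; starts in the scoop. Origin: centre of its underside, z along its axis.
- cap7: Black plastic terminal cap, a cylinder 14 across and 14 high, 12 g; starts in the scoop. Origin: centre of its underside, z along its axis.
Not all that is in view belongs to the job. Of the things that look like the scoop, take the one that is farthest to the robot's right at the start.

How it is judged:
On the way:
1. all seven caps lie in the pot (horizontal distance between each of cap1, cap2, cap3, cap4, cap5, cap6, cap7 and pot below 0.055 m and height (world z) of each of cap1, cap2, cap3, cap4, cap5, cap6, cap7 below 0.065 m), for 0.2 s.
At the end, for the whole second after the job is handed in: All seven caps lie at rest in the pot (within 55 mm of its axis, below its rim); the scoop stands upright (within 0.08 rad) on the bench, its origin within 25 mm of the coaster's centre; the valve lever is at 0.785 rad within 0.14 (all of step 1 and linear speed of each of cap1, cap2, cap3, cap4, cap5, cap6, cap7 below 0.03 m/s and horizontal distance between scoop and lamp below 0.025 m and height (world z) of scoop below 0.006 m and angle between scoop's own z axis and vertical below 0.08 rad and linear speed of scoop below 0.02 m/s and value of joint valve between 0.645 and 0.925 rad); the robot touches nothing.
It fails at once if the fingers touch a cap (contact force between the fingers and cap1 above 0.5 N or contact force between the fingers and cap2 above 0.5 N or contact force between the fingers and cap3 above 0.5 N or contact force between the fingers and cap4 above 0.5 N or contact force between the fingers and cap5 above 0.5 N or contact force between the fingers and cap6 above 0.5 N or contact force between the fingers and cap7 above 0.5 N).
It fails at once if the lever is turned past 0.5 rad while a cap is not in the pot (value of joint valve above 0.5 rad and not (horizontal distance between each of cap1, cap2, cap3, cap4, cap5, cap6, cap7 and pot below 0.055 m and height (world z) of each of cap1, cap2, cap3, cap4, cap5, cap6, cap7 below 0.065 m)).
It fails at once if the lamp is bumped with more than 6 N (contact force between anything else and lamp above 6 N).
It fails at once if the bottle, the blue box or the connector is moved more than 20 mm or the bottle tips (distance of any of bottle, usbbox, dsub from where it was at the start of the episode above 0.02 m or angle between bottle's own z axis and vertical above 0.3 rad).
It also fails if it takes over 72 s, if anything falls off the work surface, if the arm or the gripper's body presses on something with over 40 N, if the wrist force passes 120 N, or if a joint passes its speed limit or range.

## Working session

There is one attempt and no reset: what is moved stays moved. The work goes in short steps, Python scripts to look and compute and a tool call to move; the robot and the scene stay as the last step left them, time stands still between calls to the robot, and variables do not carry over. Pictures are saved under pics/ and viewed, at most 13 in all, crops included, and the job is handed in when it is done.

Besides the shell and the picture viewer there is one more tool, called after "Emit:" as a command line: name --argument value ..., lists and objects as JSON in quotes. move_arm: Moves the arm, as the interface text tells. Shift numbers are shares of 30 mm and turn numbers shares of 180 degrees, none past 1 either way. Its arguments: {"type":"object","properties":{"targets":{"type":"string"},"newtons":{"type":"number"}},"required":["targets"]}

```bash
ls; mkdir -p pics; cat > h.py <<'E'
import numpy as np, cv2
from station import read_state, viewer, finish_job, env
from scipy.spatial.transform import Rotation as R
def cam(n):
    d=viewer.read_camera(n); return d
def pts(d):
    z=d["range_z"]; K=d["mtx"]; v,u=np.mgrid[:480,:640]
    P=np.stack([(u-K[0,2])/K[0,0]*z,(v-K[1,2])/K[1,1]*z,z],-1)
    T=d["cam_to_world"]; return P@T[:3,:3].T+T[:3,3]
E
python3 - <<'E'
from h import *
s=read_state(); print({k:np.round(v,3) for k,v in s.items()})
for n in("scene","top"):
    d=cam(n); cv2.imwrite(f"pics/{n}0.png",d["image"]); np.savez(f"{n}0.npz",**d); print(n,d["mtx"].round(1).tolist(),d["cam_to_world"].round(3).tolist())
E
```

```text
pics
{'time_s': np.float64(0.0), 'q': array([ 1.029,  0.277,  1.506, -0.   ,  1.361, -0.121]), 'dq': array([-0.001, -0.   , -0.001, -0.   ,  0.001,  0.001]), 'joint_efforts': array([-0.0000e+00, -4.1678e+01, -2.4580e+01, -1.0000e-03,  1.1000e-02,
       -0.0000e+00]), 'position': array([0.235, 0.524, 0.204]), 'tool_rot': array([ 0.209,  0.978, -0.001, -0.   ]), 'contact_force': array([-0.136, -0.225,  0.724]), 'ft_torque': array([ 0.02 , -0.013, -0.001]), 'grasp_force': np.float64(0.0), 'opening': np.float64(0.086)}
scene [[604.6, 0.0, 317.5], [0.0, 604.6, 232.5], [0.0, 0.0, 1.0]] [[-0.236, 0.732, -0.64, 1.342], [0.972, 0.168, -0.167, 0.297], [-0.015, -0.661, -0.75, 1.034], [0.0, 0.0, 0.0, 1.0]]
top [[492.4, 0.0, 316.1], [0.0, 492.4, 234.5], [0.0, 0.0, 1.0]] [[-0.03, -0.987, 0.158, 0.36], [-1.0, 0.03, -0.001, 0.103], [-0.004, -0.158, -0.987, 1.265], [0.0, 0.0, 0.0, 1.0]]
```

View pics/scene0.png

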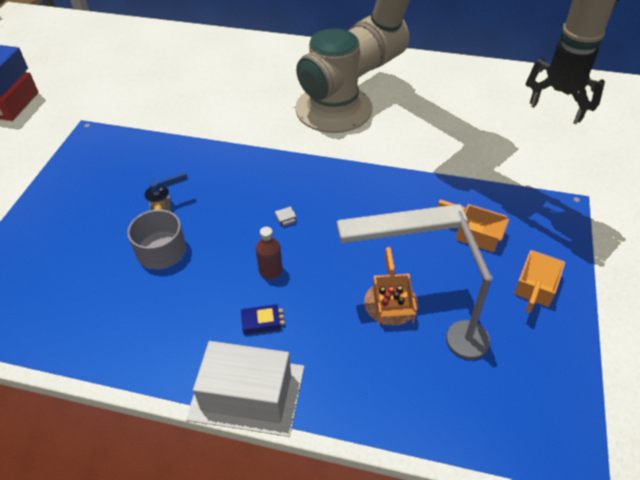

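View pics/top0.png

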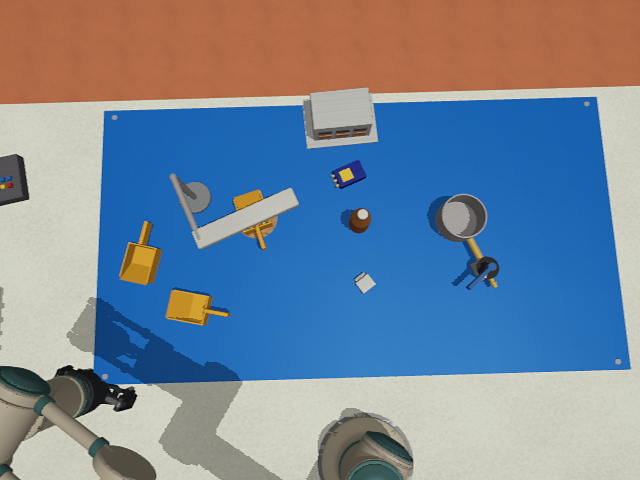

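Scoop candidates in the top view are (255,215) under the lamp, (195,307) and (140,262). In the scene view they are (393,295), (482,228) and (540,278). Robot's right is image right in the top view, so the target is the one at (255,215): it is under the lamp, on the cork coaster, and holds the caps. The other items, scene / top:
- pot: (157,240) / (462,217)
- valve: (157,195) / (485,268)
- bottle: (268,255) / (360,219)
- blue box: (262,320) / (348,174)
- connector: (286,216) / (365,283)

Next I'll confirm with one enlarged crop and measure.

```bash
python3 - <<'E'
from h import *
S=dict(np.load("scene0.npz"));T=dict(np.load("top0.npz"))
a=cv2.resize(S["image"][190:340,320:520],(800,600),interpolation=cv2.INTER_CUBIC);cv2.imwrite("pics/crop1.png",a)
def comps(d,mask,name,minA=30,zr=(-.01,.3)):
    P=pts(d);mask=(mask&(d["range_z"]>0)).astype(np.uint8)
    n,l,st,c=cv2.connectedComponentsWithStats(mask)
    for i in range(1,n):
        if st[i,4]<minA: continue
        q=P[l==i]; q=q[(q[:,2]>zr[0])&(q[:,2]<zr[1])]
        if len(q)>5: print(name,c[i].round(0),st[i,4],"mean",q.mean(0).round(3),"lo",np.percentile(q,2,0).round(3),"hi",np.percentile(q,98,0).round(3))
for n,d in(("scene",S),("top",T)):
    h=cv2.cvtColor(d["image"],cv2.COLOR_BGR2HSV);H,s,V=h[...,0],h[...,1],h[...,2]
    P=pts(d);inmat=(P[...,0]>.2)&(P[...,0]<.85)&(abs(P[...,1])<.75)
    comps(d,(H>8)&(H<28)&(s>140)&(V>90)&inmat,n+" orange")
    notblue=~((H>100)&(H<125)&(s>120))
    comps(d,(P[...,2]>.012)&inmat&(P[...,2]<.3),n+" tall",60)
    pm=(P[...,2]>.066)&(P[...,2]<.085)&inmat&(P[...,1]<-.05)
    q=P[pm]; print(n,"z66-85 right",len(q))
    # pot rim fit by circle
    comps(d,pm,n+" rim/lever",8)
E
```

```text
scene orange [444. 203.] 33 mean [0.368 0.334 0.065] lo [0.362 0.325 0.059] hi [0.373 0.348 0.071]
scene orange [486. 226.] 1174 mean [0.381 0.433 0.026] lo [0.344 0.391 0.001] hi [0.429 0.47  0.048]
scene orange [461. 236.] 62 mean [0.413 0.382 0.017] lo [0.409 0.375 0.004] hi [0.418 0.393 0.037]
scene orange [394. 294.] 1345 mean [0.61  0.263 0.027] lo [0.548 0.224 0.   ] hi [0.672 0.307 0.068]
scene orange [539. 279.] 1706 mean [0.505 0.549 0.028] lo [0.452 0.51  0.002] hi [0.597 0.587 0.068]
scene orange [265. 315.] 161 mean [0.716 0.021 0.021] lo [0.701 0.006 0.017] hi [0.731 0.036 0.025]
scene tall [534.  92.] 271 mean [0.221 0.475 0.28 ] lo [0.205 0.454 0.246] hi [0.231 0.488 0.299]
scene tall [583. 109.] 284 mean [0.263 0.57  0.281] lo [0.245 0.556 0.25 ] hi [0.277 0.591 0.299]
scene tall [158. 225.] 2846 mean [ 0.558 -0.272  0.048] lo [ 0.423 -0.332  0.014] hi [ 0.645 -0.208  0.076]
scene tall [439. 249.] 5858 mean [0.566 0.337 0.139] lo [0.349 0.157 0.012] hi [0.699 0.463 0.212]
scene tall [285. 214.] 199 mean [ 0.436 -0.016  0.015] lo [ 0.415 -0.038  0.012] hi [0.458 0.005
[... 2102 characters left out ...]
10 mean [0.505 0.545 0.038] lo [0.45  0.504 0.013] hi [0.593 0.588 0.068]
top tall [365. 283.] 212 mean [ 0.434 -0.019  0.016] lo [ 0.412 -0.04   0.012] hi [0.456 0.002 0.021]
top tall [188. 307.] 835 mean [0.385 0.424 0.037] lo [0.346 0.324 0.013] hi [0.425 0.471 0.069]
top tall [ 79. 369.] 64 mean [0.267 0.57  0.282] lo [0.26  0.558 0.248] hi [0.277 0.585 0.299]
top tall [130. 393.] 120 mean [0.22  0.469 0.284] lo [0.202 0.452 0.248] hi [0.23 0.48 0.3 ]
top z66-85 right 505
top rim/lever [465. 215.] 313 mean [ 0.589 -0.266  0.073] lo [ 0.534 -0.319  0.066] hi [ 0.641 -0.21   0.079]
top rim/lever [483. 275.] 192 mean [ 0.441 -0.297  0.075] lo [ 0.41  -0.329  0.068] hi [ 0.468 -0.262  0.079]
```

View pics/crop1.png

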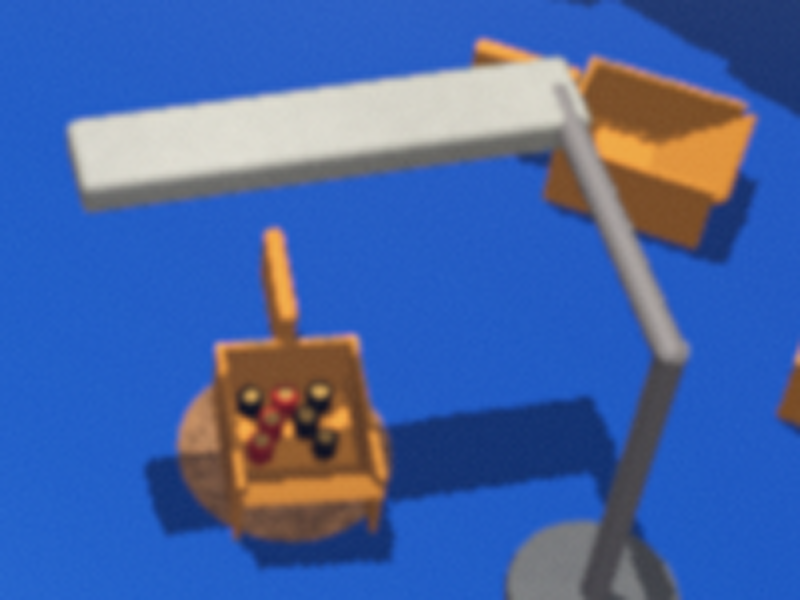

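The crop shows the scoop with seven caps on the cork coaster, and its fin at crop (278,275) is clear of the bar seen from the robot's side. Now the precise fits.

```bash
python3 - <<'E'
from h import *
from scipy.optimize import least_squares
def rect(q):
    (c,wh,a)=cv2.minAreaRect((q[:,:2]*1000).astype(np.float32)); return np.round(c,1),np.round(wh,1),round(a,1)
def ray(d,uv):
    K=d["mtx"];T=d["cam_to_world"];v=T[:3,:3]@[(uv[0]-K[0,2])/K[0,0],(uv[1]-K[1,2])/K[1,1],1];return T[:3,3],v/np.linalg.norm(v)
for n in("scene","top"):
    d=dict(np.load(n+"0.npz"));P=pts(d);X,Y,Z=P[...,0],P[...,1],P[...,2]
    h=cv2.cvtColor(d["image"],cv2.COLOR_BGR2HSV);H,s,V=h[...,0],h[...,1],h[...,2]
    org=(H>5)&(H<28)&(s>130)
    box=(X>.48)&(X<.72)&(Y>.19)&(Y<.33)
    m=box&(Z>.055)&(Z<.08); q=P[m]; print(n,"fin top",len(q),q.mean(0).round(4),rect(q), "zmed",np.median(q[:,2]).round(4))
    v,u=np.nonzero(m); print("  px",u.mean().round(1),v.mean().round(1)); 
    dd=np.linalg.svd(q[:,:2]-q[:,:2].mean(0))[2][0]; print("  dir deg",np.degrees(np.arctan2(dd[1],dd[0])).round(1))
    m=box&org&(Z>.035)&(Z<.052)&(X>.56); q=P[m]; print(" rim",rect(q),q.mean(0).round(4))
    m=(Z>.18)&(X>.4)&(X<.75)&(Y>.1)&(Y<.5); q=P[m]; m2=m&(Z>.2); print(" lamp",rect(q),q[:,2].min().round(3),q[:,2].max().round(3))
    k=cv2.morphologyEx(m2.astype(np.uint8),cv2.MORPH_OPEN,np.ones((9,9)))>0; print(" bar",rect(P[k]),P[k].mean(0).round(4))
    m=(Z>.068)&(Z<.082)&(X>.525)&(X<.66)&(Y<-.15)&(Y>-.4); q=P[m]
    f=least_squares(lambda p:np.hypot(q[:,0]-p[0],q[:,1]-p[1])-p[2],[.59,-.265,.054],loss="soft_l1",f_scale=.002); print(" pot",f.x.round(4),np.median(q[:,2]).round(4))
    m=(Z>.066)&(Z<.082)&(X>.39)&(X<.5)&(Y<-.2)&(Y>-.4); q=P[m]; print(" lever",rect(q),q.mean(0).round(4),np.percentile(q[:,2],[5,50,95]).round(3))
    cork=(H>3)&(H<20)&(s>60)&(s<190)&(abs(Z)<.004)&(X>.52)&(X<.72)&(Y>.17)&(Y<.34)
    q=P[cork]; print(" cork",len(q),rect(q))
    m=(Z>.008)&(Z<.018)&(X>.6)&(X<.76)&(Y>.3)&(Y<.46); q=P[m];print(" foot",rect(q)) if len(q)>5 else 0
    m=(Z>.03)&(Z<.046)&(X>.42)&(X<.5)&(Y<-.25)&(Y>-.36);q=P[m];print(" valveblock",rect(q))
E
```

```text
scene fin top 138 [0.5553 0.2422 0.0652] (array([552.4, 242.1]), array([62.5, 10.9]), 16.8) zmed 0.0658
  px 389.5 259.8
  dir deg 17.4
 rim (array([618.4, 263.2]), array([111.3,  73.4]), 17.7) [0.6227 0.2637 0.0427]
 lamp (array([634.1, 281.5]), array([183.4, 241.4]), 21.2) 0.18 0.214
 bar (array([573.5, 257.3]), array([ 48.8, 239.9]), 22.4) [0.5767 0.2577 0.2084]
 pot [ 0.5902 -0.2619  0.0538] 0.0725
 lever (array([ 442.1, -292.4]), array([26.1, 86.5]), 35.9) [ 0.4437 -0.2951  0.0723] [0.067 0.073 0.077]
 cork 625 (array([620.6, 260.1]), array([ 89.7, 105.6]), 10.6)
 foot (array([672. , 380.8]), array([ 86.8, 157.6]), 0.8)
 valveblock (array([ 468.1, -320.5]), array([56. , 62.8]), 88.8)
top fin top 100 [0.5498 0.2395 0.0666] (array([550.3, 239.6]), array([59.1,  9.7]), 17.4) zmed 0.0667
  px 260.4 237.2
  dir deg -162.6
 rim (array([614.7, 259.7]), array([113.2,  71.5]), 17.3) [0.6373 0.2676 0.0421]
 lamp (array([634.8, 281.6]), array([183.2, 240.3]), 22.2) 0.184 0.216
 bar (array([572.5, 256.2]), array([ 46.3, 239.7]), 22.5) [0.5718 0.2543 0.209 ]
 pot [ 0.5878 -0.2639  0.0536] 0.0736
 lever (array([ 439.6, -293.2]), array([19. , 86.4]), 37.3) [ 0.4409 -0.2974  0.0747] [0.069 0.075 0.079]
 cork 160 (array([595.6, 276.9]), array([126.6,  87.7]), 66.7)
 foot (array([668.9, 401.2]), array([109.7,  81.8]), 84.7)
 valveblock (array([ 459.9, -322.6]), array([57. , 74.7]), 86.4)
```

```bash
cat >> h.py <<'E'
from scipy.spatial.transform import Slerp
A=lambda d:np.array([np.cos(np.radians(d)),np.sin(np.radians(d))])
SC=np.array([.6096,.2589]); SY=17.2
def tool(yaw,th,flip=1):
    """fingers pointing ahead along yaw, th deg from straight down; closing axis level"""
    c,s=A(yaw);a=np.radians(th)
    z=np.array([np.sin(a)*c,np.sin(a)*s,-np.cos(a)]);y=flip*np.array([-s,c,0]);return R.from_matrix(np.stack([np.cross(y,z),y,z],1))
def rows(p1,R1,hand,n=None,frm=None):
    s=read_state();p0,R0=(s["position"],R.from_quat(s["tool_rot"])) if frm is None else frm
    rv=(R0.inv()*R1).as_rotvec();ang=np.degrees(np.linalg.norm(rv))
    n=n or int(max(np.ceil(ang/6.8),np.ceil(np.linalg.norm(p1-p0)/.028),1))
    out=[];sl=R.from_rotvec
    for i in range(n):
        Ra=R0*sl(rv*i/n); d=Ra.inv().apply((p1-p0)/n)/.03
        out.append(" ".join(f"{v:.3g}" for v in [hand,*d.round(2),*(rv/n/np.pi).round(4)]))
    print(f"n={n} ang={ang:.0f} dist={np.linalg.norm(p1-p0):.3f}")
    for i in range(0,n,8): print("; ".join(out[i:i+8]))
def scoop_pt(x,y,z,o=SC,yaw=SY):
    c,s=A(yaw);return np.array([o[0]+c*x-s*y,o[1]+s*x+c*y,z])
def tcp_for(g,Rt): return g+Rt.apply([0,0,env.grasp_offset])
def st():
    s=read_state();Rm=R.from_quat(s["tool_rot"]).as_matrix();z=Rm[:,2]
    print("t",round(float(s["time_s"]),2),"q",s["q"].round(2),"p",s["position"].round(4),"z",z.round(3),"y",Rm[:,1].round(3),"F",s["contact_force"].round(1),"open",round(float(s["opening"]),4),"gf",round(float(s["grasp_force"]),1))
E
python3 - <<'E'
from h import *
Rt=tool(SY,60); g=scoop_pt(-.072,0,.050)
pre=tcp_for(g,Rt)-Rt.apply([0,0,.10]); print(pre, tcp_for(g,Rt))
rows(pre+[-.03,0,.09],Rt,0)
E
```

```text
[0.47356085 0.21678885 0.09065   ] [0.55629038 0.24239792 0.04065   ]
n=14 ang=72 dist=0.373
0 -0.75 -0.47 0.06 -0.0086 -0.0227 -0.0148; 0 -0.73 -0.5 0.1 -0.0086 -0.0227 -0.0148; 0 -0.69 -0.54 0.13 -0.0086 -0.0227 -0.0148; 0 -0.66 -0.57 0.17 -0.0086 -0.0227 -0.0148; 0 -0.62 -0.61 0.2 -0.0086 -0.0227 -0.0148; 0 -0.57 -0.64 0.22 -0.0086 -0.0227 -0.0148; 0 -0.52 -0.67 0.24 -0.0086 -0.0227 -0.0148; 0 -0.47 -0.7 0.26 -0.0086 -0.0227 -0.0148
0 -0.42 -0.73 0.27 -0.0086 -0.0227 -0.0148; 0 -0.37 -0.76 0.28 -0.0086 -0.0227 -0.0148; 0 -0.31 -0.78 0.28 -0.0086 -0.0227 -0.0148; 0 -0.25 -0.8 0.28 -0.0086 -0.0227 -0.0148; 0 -0.2 -0.82 0.28 -0.0086 -0.0227 -0.0148; 0 -0.14 -0.83 0.27 -0.0086 -0.0227 -0.0148
```

Emit:
move_arm --targets "0 -0.75 -0.47 0.06 -0.0086 -0.0227 -0.0148; 0 -0.73 -0.5 0.1 -0.0086 -0.0227 -0.0148; 0 -0.69 -0.54 0.13 -0.0086 -0.0227 -0.0148; 0 -0.66 -0.57 0.17 -0.0086 -0.0227 -0.0148; 0 -0.62 -0.61 0.2 -0.0086 -0.0227 -0.0148; 0 -0.57 -0.64 0.22 -0.0086 -0.0227 -0.0148; 0 -0.52 -0.67 0.24 -0.0086 -0.0227 -0.0148; 0 -0.47 -0.7 0.26 -0.0086 -0.0227 -0.0148" --newtons 60

```text
time_s: 0.77
position: [0.3542, 0.3485, 0.1907]
tool_rot: [0.016, 0.954, 0.046, 0.297]
contact_force: [1.1, -0.4, -0.7]
opening: 0.0856
grasp_force: 0.0
```

Emit:
move_arm --targets "0 -0.42 -0.73 0.27 -0.0086 -0.0227 -0.0148; 0 -0.37 -0.76 0.28 -0.0086 -0.0227 -0.0148; 0 -0.31 -0.78 0.28 -0.0086 -0.0227 -0.0148; 0 -0.25 -0.8 0.28 -0.0086 -0.0227 -0.0148; 0 -0.2 -0.82 0.28 -0.0086 -0.0227 -0.0148; 0 -0.14 -0.83 0.27 -0.0086 -0.0227 -0.0148; 0 0 0 0 0 0 0; 0 0 0 0 0 0 0"

```text
time_s: 1.43
position: [0.4278, 0.2195, 0.233]
tool_rot: [-0.119, 0.883, 0.069, 0.448]
contact_force: [0.8, 0.2, 0.1]
opening: 0.0854
grasp_force: 0.0
```

```bash
python3 - <<'E'
from h import *
st()
Rt=tool(SY,60); g=scoop_pt(-.072,0,.050)
d=cam("wrist");cv2.imwrite("pics/w1.png",d["image"]);np.savez("w1.npz",**d)
P=pts(d);X,Y,Z=P[...,0],P[...,1],P[...,2]
h=cv2.cvtColor(d["image"],cv2.COLOR_BGR2HSV)
m=(h[...,0]>5)&(h[...,0]<28)&(h[...,1]>130)&(Z>.055)&(Z<.08)&(X>.5)&(X<.6)&(Y>.19)&(Y<.3)
q=P[m];print(len(q));
if len(q)>20:
    print(q.mean(0).round(4),np.median(q[:,2]).round(4),cv2.minAreaRect((q[:,:2]*1000).astype(np.float32)))
rows(tcp_for(g,Rt)-Rt.apply([0,0,.10]),Rt,0)
E
```

```text
t 1.43 q [ 0.41 -0.24  2.4  -1.18  0.11 -0.3 ] p [0.4278 0.2195 0.233 ] z [ 0.775  0.229 -0.589] y [-0.273  0.962  0.015] F [0.8 0.2 0.1] open 0.0854 gf 0.0
635
[0.5408 0.2399 0.0651] 0.0666 ((548.2318115234375, 241.8007049560547), (61.44831848144531, 10.11227798461914), 17.4005126953125)
n=6 ang=6 dist=0.150
0 0.5 -0.1 0.66 -0.0005 -0.0056 -0.0013; 0 0.51 -0.1 0.65 -0.0005 -0.0056 -0.0013; 0 0.52 -0.1 0.64 -0.0005 -0.0056 -0.0013; 0 0.53 -0.1 0.63 -0.0005 -0.0056 -0.0013; 0 0.54 -0.1 0.62 -0.0005 -0.0056 -0.0013; 0 0.56 -0.1 0.61 -0.0005 -0.0056 -0.0013
```

View pics/w1.png

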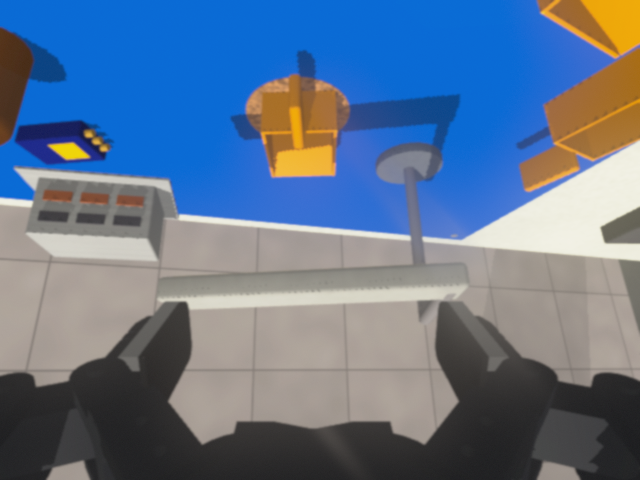

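The wrist view shows the target scoop at (300,130) with its fin toward me and the lamp bar at (315,285). The fin measures 61 x 10 mm at z 0.067, matching the other views. Joints 4 and 5 are at their limits, so I'll use a steeper tool, 45° from vertical.

```bash
sed -i 's/SC=np.array(.*; SY=17.2/SC=np.array([.6090,.2592]); SY=17.3/' h.py; python3 - <<'E'
from h import *
Rt=tool(SY,45); g=scoop_pt(-.072,0,.050)
pre=tcp_for(g,Rt)-Rt.apply([0,0,.10]);print(pre,tcp_for(g,Rt))
rows(pre+[-.02,0,.04],Rt,0)
E
```

```text
[0.48537014 0.22069359 0.10748778] [0.55288193 0.24172117 0.0367771 ]
n=4 ang=9 dist=0.093
0 0.4 -0.1 0.66 -0.0006 0.0124 -0.0021; 0 0.37 -0.1 0.68 -0.0006 0.0124 -0.0021; 0 0.35 -0.1 0.69 -0.0006 0.0124 -0.0021; 0 0.32 -0.1 0.7 -0.0006 0.0124 -0.0021
```

Emit:
move_arm --targets "0 0.4 -0.1 0.66 -0.0006 0.0124 -0.0021; 0 0.37 -0.1 0.68 -0.0006 0.0124 -0.0021; 0 0.35 -0.1 0.69 -0.0006 0.0124 -0.0021; 0 0.32 -0.1 0.7 -0.0006 0.0124 -0.0021; 0 0 0 0 0 0 0; 0 0 0 0 0 0 0"

```text
time_s: 1.98
position: [0.4582, 0.2333, 0.1529]
tool_rot: [-0.136, 0.916, 0.046, 0.375]
contact_force: [1.2, -0.2, -0.2]
opening: 0.0855
grasp_force: 0.0
```

```bash
python3 - <<'E'
from h import *
st()
Rt=tool(SY,45); g=scoop_pt(-.072,0,.050)
rows(tcp_for(g,Rt)-Rt.apply([0,0,.10]),Rt,0)
E
```

```text
t 1.98 q [ 0.41 -0.03  2.36 -1.18  0.11 -0.32] p [0.4582 0.2333 0.1529] z [ 0.674  0.186 -0.714] y [-0.284  0.959 -0.018] F [ 1.2 -0.2 -0.2] open 0.0855 gf 0.0
n=2 ang=1 dist=0.054
0 0.27 -0.32 0.81 -0.0036 -0.0017 0.0004; 0 0.27 -0.33 0.8 -0.0036 -0.0017 0.0004
```

```bash
cat > kin.py <<'E'
from h import *
from scipy.optimize import least_squares
def fk(q,k):
    h,a,b,d,e,r0=k
    Rf=R.from_euler("z",q[0])*R.from_euler("y",q[1]); 
    p=R.from_euler("z",q[0]).apply([r0,0,h])+Rf.apply([0,0,a])
    Re=Rf*R.from_euler("y",q[2]); p=p+Re.apply([e,0,b])
    Rt=Re*R.from_euler("z",q[3])*R.from_euler("y",q[4])*R.from_euler("z",q[5])
    return p+Rt.apply([0,0,d]),Rt
E
python3 - <<'E'
from kin import *
D=[([1.029,.276,1.505,0,1.361,-.121],[.235,.525,.205]),([.41,-.24,2.40,-1.18,.11,-.30],[.4278,.2195,.233]),([.41,-.03,2.36,-1.18,.11,-.32],[.4582,.2333,.1529])]
st()
for q,p in D: print(fk(q,[.3,.4,.4,.25,0,0])[1].as_matrix().round(2).tolist())
for r0 in (0,.03):
  for e in(0,None):
    f=least_squares(lambda k:np.concatenate([(fk(q,k)[0]-p)/.003 for q,p in D]+[[(k[5]-r0)/.001,(k[4])/(.001 if e==0 else .05),(k[0]-.3)/.2,(k[1]-.4)/.2]]),[.3,.4,.4,.25,0,r0]);print(f.x.round(3),np.sqrt(2*f.cost).round(2))
E
```

```text
t 1.98 q [ 0.41 -0.03  2.36 -1.18  0.11 -0.32] p [0.4582 0.2333 0.1529] z [ 0.674  0.186 -0.714] y [-0.284  0.959 -0.018] F [ 1.2 -0.2 -0.2] open 0.0855 gf 0.0
[[-0.41, -0.91, -0.0], [-0.91, 0.41, -0.0], [0.0, 0.0, -1.0]]
[[0.27, -0.57, 0.78], [-0.96, -0.15, 0.23], [-0.02, -0.81, -0.59]]
[[0.28, -0.68, 0.68], [-0.96, -0.22, 0.18], [0.02, -0.7, -0.71]]
[0.086 0.577 0.418 0.326 0.    0.001] 39.27
[0.086 0.577 0.418 0.326 0.    0.001] 39.27
[ 0.085  0.55   0.395  0.305 -0.     0.031] 38.4
[ 0.082  0.55   0.395  0.305 -0.002  0.031] 38.4
```

```bash
cat > kin.py <<'E'
from h import *
from scipy.optimize import least_squares
LO=np.array([-2.89,-.75,.22,-1.18,.11,-2.7]);HI=np.array([2.89,2.08,2.7,4.32,2.71,2.7])
K=[.3,.4,.4,.25,0,0,.07]
def fk(q,k=None):
    h,a,b,d,e,r0,l=K if k is None else k
    Rf=R.from_euler("z",q[0])*R.from_euler("y",q[1])
    p=R.from_euler("z",q[0]).apply([r0,l,h])+Rf.apply([0,0,a])
    Re=Rf*R.from_euler("y",q[2]); p=p+Re.apply([e,0,b])
    Rt=Re*R.from_euler("zyz",[q[3],q[4],q[5]+np.pi/2]) if False else Re*R.from_euler("z",q[3])*R.from_euler("y",q[4])*R.from_euler("z",q[5]-np.pi/2)
    return p+Rt.apply([0,0,d]),Rt
def ik(p,Rt,q0):
    f=least_squares(lambda q:np.concatenate([(fk(q)[0]-p)/.01,(fk(q)[1].inv()*Rt).as_rotvec()/.05]),np.clip(q0,LO+1e-3,HI-1e-3),bounds=(LO,HI))
    return f.x,np.sqrt(2*f.cost)
E
python3 - <<'E'
from kin import *
D=[([1.029,.276,1.505,0,1.361,-.121],[.235,.525,.205]),([.41,-.24,2.40,-1.18,.11,-.30],[.4278,.2195,.233]),([.41,-.03,2.36,-1.18,.11,-.32],[.4582,.2333,.1529])]
q=read_state();print(fk(q["q"])[1].as_quat().round(3),q["tool_rot"].round(3))
for h in (.2,.3,.4):
    f=least_squares(lambda k:np.concatenate([(fk(q,k)[0]-p)/.003 for q,p in D]+[[k[5]/.001,(k[4])/.001,(k[0]-h)/.1,(k[1]-k[2])/.3]]),[h,.4,.4,.25,0,0,.07]);print(f.x.round(3),np.sqrt(2*f.cost).round(2))
E
```

```text
[-0.916 -0.136 -0.375  0.046] [-0.136  0.916  0.046  0.375]
[0.039 0.648 0.398 0.368 0.    0.    0.069] 5.59
[0.04  0.647 0.399 0.368 0.    0.    0.069] 5.95
[0.042 0.646 0.399 0.368 0.    0.    0.069] 6.45
```

```bash
sed -i 's/^    Rt=Re.*$/    Rt=Re*R.from_euler("z",q[3])*R.from_euler("y",q[4])*R.from_euler("z",q[5]+np.pi\/2)/' kin.py; python3 - <<'E'
from h import *
Rt=tool(SY,30); g=scoop_pt(-.072,0,.050)
a=np.array([.43,.215,.22]);rows(a,Rt,0)
b=tcp_for(g,Rt)-Rt.apply([0,0,.10])-[.02,0,0];print(b); rows(b,Rt,0,frm=(a,Rt))
E
```

```text
n=3 ang=14 dist=0.075
0 -0.26 -0.12 -0.78 -0.0024 0.0266 -0.0001; 0 -0.2 -0.11 -0.8 -0.0024 0.0266 -0.0001; 0 -0.13 -0.11 -0.82 -0.0024 0.0266 -0.0001
[0.4814462  0.22570072 0.12040787]
n=5 ang=0 dist=0.113
0 0.03 -0.03 0.75 0 0 0; 0 0.03 -0.03 0.75 0 0 0; 0 0.03 -0.03 0.75 0 0 0; 0 0.03 -0.03 0.75 0 0 0; 0 0.03 -0.03 0.75 0 0 0
```

Emit:
move_arm --targets "0 -0.26 -0.12 -0.78 -0.0024 0.0266 -0.0001; 0 -0.2 -0.11 -0.8 -0.0024 0.0266 -0.0001; 0 -0.13 -0.11 -0.82 -0.0024 0.0266 -0.0001; 0 0 0 0 0 0 0; 0 0 0 0 0 0 0; 0 0 0 0 0 0 0; 0 0 0 0 0 0 0; 0 0 0 0 0 0 0"

```text
time_s: 2.65
position: [0.4655, 0.2024, 0.1763]
tool_rot: [-0.12, 0.924, 0.013, 0.362]
contact_force: [0.4, -0.0, 0.4]
opening: 0.0856
grasp_force: 0.0
```

```bash
python3 -c "
from h import *
st()"
```

```text
t 2.65 q [ 0.39 -0.08  2.29 -0.65  0.25 -0.87] p [0.4655 0.2024 0.1763] z [ 0.667  0.111 -0.737] y [-0.232  0.971 -0.063] F [ 0.4 -0.   0.4] open 0.0856 gf 0.0
```

Emit:
move_arm --targets "0 0.03 -0.03 0.75 0 0 0; 0 0.03 -0.03 0.75 0 0 0; 0 0.03 -0.03 0.75 0 0 0; 0 0.03 -0.03 0.75 0 0 0; 0 0.03 -0.03 0.75 0 0 0; 0 0 0 0 0 0 0; 0 0 0 0 0 0 0"

```text
time_s: 3.23
position: [0.5356, 0.2077, 0.116]
tool_rot: [-0.12, 0.929, 0.013, 0.349]
contact_force: [0.8, 0.4, 0.3]
opening: 0.0853
grasp_force: 0.0
```

```bash
python3 - <<'E'
from h import *
st()
Rt=tool(SY,30); g=scoop_pt(-.072,0,.050)
p=tcp_for(g,Rt);rows(p,Rt,0)
E
```

```text
t 3.23 q [ 0.32  0.12  2.27 -1.18  0.11 -0.37] p [0.5356 0.2077 0.116 ] z [ 0.645  0.107 -0.756] y [-0.232  0.971 -0.06 ] F [0.8 0.4 0.3] open 0.0853 gf 0.0
n=4 ang=12 dist=0.090
0 0.31 0.28 0.62 -0.007 0.0147 -0.0016; 0 0.27 0.27 0.64 -0.007 0.0147 -0.0016; 0 0.24 0.26 0.66 -0.007 0.0147 -0.0016; 0 0.21 0.24 0.67 -0.007 0.0147 -0.0016
```

```bash
python3 - <<'E'
import kin; from kin import *
D=[([1.029,.276,1.505,0,1.361,-.121],[.235,.525,.205]),([.41,-.24,2.40,-1.18,.11,-.30],[.4278,.2195,.233]),([.41,-.03,2.36,-1.18,.11,-.32],[.4582,.2333,.1529]),([ 0.39,-0.08,2.29,-0.65,0.25,-0.87],[.4655,.2024,.1763]),([0.32,0.12,2.27,-1.18,0.11,-0.37],[.5356,.2077,.116])]
s=read_state();print(fk(s["q"])[1].as_quat().round(3),s["tool_rot"].round(3))
def fk2(q,k):
    h,a,b,d,e,r0,l,w,ux=k
    Rf=R.from_euler("z",q[0])*R.from_euler("y",q[1])
    p=R.from_euler("z",q[0]).apply([r0,l,h])+Rf.apply([ux,0,a])
    Re=Rf*R.from_euler("y",q[2]); p=p+Re.apply([e,0,b])
    R5=Re*R.from_euler("z",q[3])*R.from_euler("y",q[4]);return p+R5.apply([w,0,d])
for fr in ([1,1,1,1,0,0,1,0,0],[1,1,1,1,0,0,1,1,0],[1,1,1,1,1,0,1,0,0],[1,1,1,1,0,0,1,0,1],[1,1,1,1,1,0,1,1,0],[1,1,1,1,1,0,1,1,1]):
    m=np.array(fr)>0;k0=np.array([.3,.4,.4,.25,0,0,.07,0,0])
    def kk(x):
        k=k0.copy();k[m]=x;return k
    f=least_squares(lambda x:np.concatenate([(fk2(q,kk(x))-p)/.003 for q,p in D]+[(x-k0[m])/.3]),k0[m]);print(kk(f.x).round(3),np.sqrt(2*f.cost).round(2))
E
```

```text
[-0.12   0.929  0.013  0.349] [-0.12   0.929  0.013  0.349]
[0.053 0.628 0.4   0.359 0.    0.    0.067 0.    0.   ] 6.67
[ 0.057  0.621  0.397  0.358  0.     0.     0.063 -0.006  0.   ] 6.35
[0.128 0.632 0.42  0.388 0.057 0.    0.069 0.    0.   ] 1.68
[0.064 0.571 0.378 0.315 0.    0.    0.063 0.    0.044] 4.81
[0.128 0.633 0.42  0.388 0.057 0.    0.069 0.    0.   ] 1.68
[ 0.131  0.64   0.424  0.396  0.061  0.     0.07  -0.001 -0.006] 1.65
```

```bash
sed -i 's/^K=.*/K=[.128,.632,.42,.388,.057,0,.069]/' kin.py; python3 - <<'E'
from kin import *
q0=[.4,.1,2.2,-.1,.4,-1.4]
for th in (45,40,35,30,25,20):
    Rt=tool(SY,th);g=scoop_pt(-.072,0,.05)
    for dz in (.1,0):
        q,c=ik(tcp_for(g,Rt)-Rt.apply([0,0,dz]),Rt,q0);print(th,dz,q.round(2),c.round(2))
print("pour outward")
PM=np.array([.589,-.263,.075]);az=-24
for th in (-20,-30,-40,-50,-60):
  for yaw in(-24,0,-50,66,-114,156):
    Rt=tool(yaw,th);fi=np.radians(25-th)
    gl=lambda x,z:np.array([*(A(yaw)*(x*np.cos(fi)+z*np.sin(fi))),-x*np.sin(fi)+z*np.cos(fi)])
    g=PM+[0,0,.02]+gl(-.134,.006)
    res=[]
    for q4 in(0,1.5,3.1):
      for q6 in(-1.5,0,1.5):
        q,c=ik(tcp_for(g,Rt),Rt,[-.4,.6,1.4,q4,1.5,q6]);res.append((c.round(2),q.round(2).tolist()))
    print(th,yaw,g.round(3),min(res))
E
```

```text
45 0.1 [ 0.38  0.07  2.33 -1.18  0.11 -0.33] 2.1
45 0 [ 0.37  0.29  2.21 -1.18  0.11 -0.33] 3.91
40 0.1 [ 0.29  0.06  2.3   0.1   0.11 -1.68] 0.66
40 0 [ 0.37  0.29  2.21 -1.18  0.11 -0.34] 2.45
35 0.1 [ 0.29  0.07  2.24  0.02  0.22 -1.6 ] 0.0
35 0 [ 0.3   0.29  2.19  0.02  0.11 -1.6 ] 1.19
30 0.1 [ 0.29  0.08  2.14  0.01  0.39 -1.59] 0.0
30 0 [ 0.3   0.29  2.17  0.02  0.15 -1.6 ] 0.0
25 0.1 [ 0.3   0.11  2.05  0.01  0.55 -1.58] 0.0
25 0 [ 0.3   0.3   2.1   0.01  0.31 -1.58] 0.0
20 0.1 [ 0.3   0.15  1.96  0.    0.69 -1.58] 0.0
20 0 [ 0.3   0.32  2.02  0.    0.46 -1.58] 0.0
pour outward
-20 -24 [ 0.506 -0.226  0.194] (np.float64(0.0), [-0.52, 0.46, 1.34, -0.04, 1.68, -1.67])
-20 0 [ 0.498 -0.263  0.194] (np.float64(0.0), [-0.5, 0.46, 1.35, -0.17, 1.64, -2.06])
-20 -50 [ 0.531 -0.194  0.194] (np.float64(0.0), [-0.55, 0.46, 1.35, 0.11, 1.67, -1.25])
-20 66 [ 0.552 -0.346  0.194] (np.float64(5.47), [-0.36, 0.4, 1.55, -0.58, 1.2, -2.7])
-20 -114 [ 0.626 -0.18   0.194] (np.float64(0.0), [-0.58, 0.41, 1.43, 0.35, 1.37, -0.25])
-20 156 [ 0.672 -0.3    0.194] (np.float64(0.0), [-0.53, 0.36, 1
[... 1444 characters left out ...]
 0.601 -0.237  0.226] (np.float64(0.0), [-0.89, 0.53, 1.42, 0.75, 1.66, -0.59])
-50 156 [ 0.615 -0.275  0.226] (np.float64(0.0), [-0.6, 0.12, 2.07, 1.04, 0.16, 0.42])
-60 -24 [ 0.584 -0.261  0.229] (np.float64(0.0), [-0.49, 1.01, 0.54, -0.13, 2.63, -1.72])
-60 0 [ 0.583 -0.263  0.229] (np.float64(0.0), [-0.36, 0.97, 0.64, -0.52, 2.49, -2.18])
-60 -50 [ 0.585 -0.259  0.229] (np.float64(0.0), [-0.64, 0.96, 0.66, 0.35, 2.53, -1.16])
-60 66 [ 0.587 -0.268  0.229] (np.float64(0.0), [-0.06, 0.61, 1.41, -0.95, 1.63, -2.58])
-60 -114 [ 0.591 -0.258  0.229] (np.float64(0.0), [-0.97, 0.61, 1.41, 0.85, 1.76, -0.67])
-60 156 [ 0.594 -0.265  0.229] (np.float64(0.0), [-0.63, 0.12, 2.26, 2.54, 0.33, -1.1])
```

```bash
python3 - <<'E'
from kin import *
Rt=tool(SY,20); g=scoop_pt(-.072,0,.050)
p=tcp_for(g,Rt)-Rt.apply([0,0,.09])-[.03,.01,0];print(p)
rows(p,Rt,0,n=8)
E
```

```text
[0.48697439 0.22053721 0.11700008]
n=8 ang=21 dist=0.050
0 0.13 0.1 -0.13 -0.0034 0.0143 -0.0011; 0 0.14 0.1 -0.12 -0.0034 0.0143 -0.0011; 0 0.14 0.1 -0.11 -0.0034 0.0143 -0.0011; 0 0.15 0.1 -0.11 -0.0034 0.0143 -0.0011; 0 0.15 0.11 -0.1 -0.0034 0.0143 -0.0011; 0 0.16 0.11 -0.09 -0.0034 0.0143 -0.0011; 0 0.16 0.11 -0.08 -0.0034 0.0143 -0.0011; 0 0.16 0.11 -0.07 -0.0034 0.0143 -0.0011
```

Emit:
move_arm --targets "0 0.13 0.1 -0.13 -0.0034 0.0143 -0.0011; 0 0.14 0.1 -0.12 -0.0034 0.0143 -0.0011; 0 0.14 0.1 -0.11 -0.0034 0.0143 -0.0011; 0 0.15 0.1 -0.11 -0.0034 0.0143 -0.0011; 0 0.15 0.11 -0.1 -0.0034 0.0143 -0.0011; 0 0.16 0.11 -0.09 -0.0034 0.0143 -0.0011; 0 0.16 0.11 -0.08 -0.0034 0.0143 -0.0011; 0 0.16 0.11 -0.07 -0.0034 0.0143 -0.0011"

```text
time_s: 3.9
position: [0.5021, 0.21, 0.1162]
tool_rot: [-0.136, 0.965, 0.013, 0.222]
contact_force: [0.1, -0.2, 0.1]
opening: 0.0854
grasp_force: 0.0
```

```bash
python3 - <<'E'
from kin import *
st();s=read_state();print(fk(s["q"])[0]-s["position"])
Rt=tool(SY,26); g=scoop_pt(-.072,0,.050)
p1=tcp_for(g,Rt)-Rt.apply([0,0,.08]);print(p1)
rows(p1,Rt,0,n=4)
d=cam("wrist");P=pts(d);X,Y,Z=P[...,0],P[...,1],P[...,2]
h=cv2.cvtColor(d["image"],cv2.COLOR_BGR2HSV)
m=(h[...,0]>5)&(h[...,0]<28)&(h[...,1]>130)&(Z>.055)&(Z<.08)&(X>.5)&(X<.6)&(Y>.19)&(Y<.3)
q=P[m];print(len(q),np.median(q[:,2]).round(4),cv2.minAreaRect((q[:,:2]*1000).astype(np.float32)))
E
```

```text
t 3.9 q [ 0.3   0.1   2.09 -0.09  0.5  -1.48] p [0.5021 0.21   0.1162] z [ 0.426  0.085 -0.901] y [-0.268  0.963 -0.036] F [ 0.1 -0.2  0.1] open 0.0854 gf 0.0
[ 2.32968581e-05 -2.61752974e-04 -2.25704841e-04]
[0.51460075 0.22979791 0.10509608]
n=4 ang=3 dist=0.026
0 -0.09 0.13 0.14 -0.0036 -0.0005 -0.0009; 0 -0.09 0.13 0.14 -0.0036 -0.0005 -0.0009; 0 -0.09 0.13 0.15 -0.0036 -0.0005 -0.0009; 0 -0.09 0.13 0.15 -0.0036 -0.0005 -0.0009
1255 0.0668 ((548.6441650390625, 241.80528259277344), (59.993473052978516, 9.996539115905762), 17.135875701904297)
```

```bash
sed -i 's/SC=np.array(.*; SY=17.3/SC=np.array([.6075,.2597]); SY=17.2/' h.py; python3 - <<'E'
from kin import *
Rt=tool(SY,26); g=scoop_pt(-.072,0,.050)
p2=tcp_for(g,Rt);p1=p2-Rt.apply([0,0,.08]);print(p1,p2)
rows(p1,Rt,0,n=3);rows(p2,Rt,0,n=5,frm=(p1,Rt))
E
```

```text
[0.51304957 0.23046271 0.10509608] [0.54655089 0.2408331  0.03319255]
n=3 ang=3 dist=0.025
0 -0.08 0.19 0.19 -0.0047 -0.0005 -0.0011; 0 -0.08 0.19 0.19 -0.0047 -0.0005 -0.0011; 0 -0.08 0.18 0.19 -0.0047 -0.0005 -0.0011
n=5 ang=0 dist=0.080
0 0 0 0.53 0 0 0; 0 0 0 0.53 0 0 0; 0 0 0 0.53 0 0 0; 0 0 0 0.53 0 0 0; 0 0 0 0.53 0 0 0
```

Emit:
move_arm --targets "0 -0.08 0.19 0.19 -0.0047 -0.0005 -0.0011; 0 -0.08 0.19 0.19 -0.0047 -0.0005 -0.0011; 0 -0.08 0.18 0.19 -0.0047 -0.0005 -0.0011; 0 0 0 0.53 0 0 0; 0 0 0 0.53 0 0 0; 0 0 0 0.53 0 0 0; 0 0 0 0.53 0 0 0; 0 0 0 0.53 0 0 0"

```text
time_s: 4.62
position: [0.5452, 0.2398, 0.0313]
tool_rot: [-0.146, 0.963, 0.033, 0.223]
contact_force: [-0.5, -0.3, -0.5]
opening: 0.0855
grasp_force: 0.0
```

```bash
python3 - <<'E'
from kin import *
st()
Rt=tool(SY,26); g=scoop_pt(-.072,0,.050);p2=tcp_for(g,Rt);print(p2);rows(p2,Rt,0)
E
```

```text
t 4.62 q [ 0.3   0.3   2.12 -0.    0.27 -1.57] p [0.5452 0.2398 0.0313] z [ 0.42   0.128 -0.898] y [-0.296  0.955 -0.002] F [-0.5 -0.3 -0.5] open 0.0855 gf 0.0
[0.54655089 0.2408331  0.03319255]
n=1 ang=0 dist=0.003
0 -0.08 0.02 -0.03 -0.0005 0.0002 0.0002
```

Emit:
move_arm --targets "0.5 -0.08 0 -0.06 0 0 0; 0.7 0 0 0 0 0 0; 0.8 0 0 0 0 0 0; 1 0 0 0 0 0 0; 1 0 0 0 0 0 0; 1 0 0 0 0 0 0; 1 0 0 0 0 0 0; 1 0 0 0 0 0 0" --newtons 80

```text
time_s: 5.28
position: [0.5474, 0.2403, 0.0353]
tool_rot: [-0.145, 0.963, 0.033, 0.223]
contact_force: [-3.4, 0.6, 5.9]
opening: 0.0076
grasp_force: 78.8
```

```bash
python3 - <<'E'
from kin import *
st()
E
```

```text
t 5.28 q [ 0.3   0.3   2.11  0.    0.28 -1.57] p [0.5474 0.2403 0.0353] z [ 0.42   0.129 -0.898] y [-0.295  0.956 -0.001] F [-3.4  0.6  5.9] open 0.0076 gf 78.8
```

```bash
cat >> kin.py <<'E'
def Rs(yaw,phi): return R.from_euler("z",yaw,degrees=True)*R.from_euler("y",phi,degrees=True)
G=(np.array([.5474,.2403,.0353]),R.from_quat([-.145,.963,.033,.223]))
REL=(Rs(SY,0).inv().apply(G[0]-[*SC,0]),Rs(SY,0).inv()*G[1])
def tp(o,yaw,phi,ref=(0,0,0)):
    "tool pose that puts scoop-frame point ref at world o"
    Q=Rs(yaw,phi);return np.array(o)+Q.apply(REL[0]-np.array(ref)),Q*REL[1]
LIP=(.062,0,.044)
def show(W,q0):
    q=q0
    for w in W:
        q,c=ik(*w,q);print(w[0].round(3),q.round(2),c.round(2))
E
python3 - <<'E'
from kin import *
q=read_state()["q"];c,s=A(SY)
o=lambda b,z:np.array([SC[0]-c*b,SC[1]-s*b,z])
W=[tp(o(0,.02),SY,0),tp(o(.15,.05),SY,0),tp(o(.15,.16),SY,0)]
PM=np.array([.589,-.263,.075])
for yaw in(0,-30,-60): W.append(tp([.45+.0*yaw,.13+yaw*.002,.17],yaw,0))
for phi,z in((0,.205),(20,.18),(40,.15),(55,.13),(70,.12),(85,.115),(95,.11)):
    u=A(-60)*(-.012); W.append(tp(PM[:3]*[1,1,0]+[*u,z],-60,phi,LIP))
show(W,q)
rows(*W[0],1,n=2);rows(*W[1],1,frm=W[0]);rows(*W[2],1,frm=W[1])
E
```

```text
[0.547 0.24  0.055] [ 0.3   0.26  2.08 -0.    0.34 -1.57] 0.0
[0.404 0.196 0.085] [ 0.3   0.    2.31 -0.    0.37 -1.57] 0.0
[0.404 0.196 0.195] [ 0.3  -0.15  2.1  -0.    0.74 -1.57] 0.0
[0.387 0.129 0.205] [ 0.26 -0.22  2.12 -0.16  0.8  -1.22] 0.0
[0.395 0.101 0.205] [ 0.42 -0.11  2.04 -0.44  0.98 -0.42] 0.0
[0.418 0.064 0.205] [ 0.39  0.03  1.91 -0.49  1.18  0.05] 0.0
[ 0.52  -0.145  0.196] [-0.15  0.1   1.86 -0.44  0.94 -0.45] 0.0
[ 0.522 -0.149  0.215] [-0.36  0.18  1.62 -0.07  1.27 -0.86] 0.0
[ 0.532 -0.165  0.224] [-0.51  0.35  1.37  0.12  1.63 -1.04] 0.0
[ 0.543 -0.185  0.228] [-0.59  0.52  1.18  0.22  1.9  -1.09] 0.0
[ 0.557 -0.209  0.235] [-0.65  0.7   0.97  0.33  2.17 -1.09] 0.0
[ 0.573 -0.236  0.239] [-0.69  0.88  0.76  0.47  2.44 -1.01] 0.0
[ 0.583 -0.255  0.235] [-0.71  1.01  0.63  0.63  2.59 -0.89] 0.0
n=2 ang=0 dist=0.020
1 -0.15 -0 -0.3 0.0001 0 0.0001; 1 -0.15 -0 -0.3 0.0001 0 0.0001
n=6 ang=0 dist=0.153
1 0.68 -0 -0.52 0 0 0; 1 0.68 -0 -0.52 0 0 0; 1 0.68 -0 -0.52 0 0 0; 1 0.68 -0 -0.52 0 0 0; 1 0.68 -0 -0.52 0 0 0; 1 0.68 -0 -0.52 0 0 0
n=4 ang=0 dist=0.110
1 -0.4 -0 -0.82 0 0 0; 1 -0.4 -0 -0.82 0 0 0; 1 -0.4 -0 -0.82 0 0 0; 1 -0.4 -0 -0.82 0 0 0
```

Emit:
move_arm --targets "1 -0.08 0 -0.15 0 0 0; 1 -0.08 0 -0.15 0 0 0; 1 -0.08 0 -0.15 0 0 0; 1 -0.08 0 -0.15 0 0 0; 1 0 0 0 0 0 0; 1 0 0 0 0 0 0" --newtons 110

```text
time_s: 5.78
position: [0.5483, 0.2405, 0.0552]
tool_rot: [-0.145, 0.963, 0.033, 0.223]
contact_force: [0.5, 0.5, -2.0]
opening: 0.0063
grasp_force: 108.3
```

```bash
python3 - <<'E'
from kin import *
st()
d=cam("scene");P=pts(d);cv2.imwrite("pics/l1.png",cv2.resize(d["image"][180:360,300:540],(800,600)))
h=cv2.cvtColor(d["image"],cv2.COLOR_BGR2HSV)
m=(h[...,0]>5)&(h[...,0]<28)&(h[...,1]>130)&(P[...,0]>.56)&(P[...,0]<.7)&(P[...,1]>.19)&(P[...,1]<.33)&(P[...,2]>.04)
q=P[m];c=cv2.minAreaRect((q[:,:2]*1000).astype(np.float32));print(c)
f=np.linalg.lstsq(np.c_[q[:,:2],np.ones(len(q))],q[:,2],rcond=None)[0];print(np.percentile(q[:,2],[50,90,98]).round(3))
E
```

```text
t 5.78 q [ 0.3   0.26  2.08  0.    0.34 -1.57] p [0.5483 0.2405 0.0552] z [ 0.42   0.129 -0.899] y [-0.295  0.956 -0.001] F [ 0.5  0.5 -2. ] open 0.0063 gf 108.3
((615.7177124023438, 260.8238830566406), (117.69976043701172, 72.60903930664062), 17.212657928466797)
[0.058 0.068 0.087]
```

View pics/l1.png

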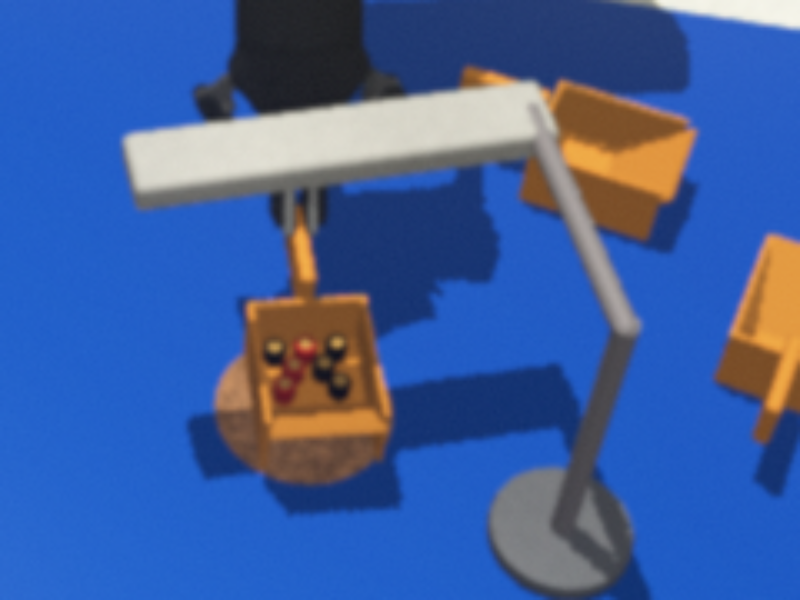

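The scoop is lifted level, pinched by its fin at crop (305,240), with all seven caps inside and the bar clear. Next: retract and raise.

Emit:
move_arm --targets "1 0.3 0 -0.2 0 0 0; 1 0.5 0 -0.36 0 0 0; 1 0.6 0 -0.46 0 0 0; 1 0.6 0 -0.46 0 0 0; 1 0.6 0 -0.46 0 0 0; 1 0.6 0 -0.46 0 0 0; 1 0.55 0 -0.46 0 0 0; 1 0.3 0 -0.24 0 0 0"

```text
time_s: 6.5
position: [0.4004, 0.195, 0.084]
tool_rot: [-0.146, 0.964, 0.033, 0.221]
contact_force: [-1.0, 0.7, -1.9]
opening: 0.0061
grasp_force: 108.4
```

Emit:
move_arm --targets "1 -0.2 0 -0.4 0 0 0; 1 -0.3 0 -0.6 0 0 0; 1 -0.4 0 -0.8 0 0 0; 1 -0.4 0 -0.8 0 0 0; 1 -0.3 0 -0.6 0 0 0; 1 -0.1 0 -0.2 0 0 0; 1 0 0 0 0 0 0"

```text
time_s: 7.08
position: [0.407, 0.1971, 0.2012]
tool_rot: [-0.145, 0.963, 0.033, 0.225]
contact_force: [1.2, -1.3, -3.3]
opening: 0.0066
grasp_force: 108.4
```

```bash
python3 - <<'E'
from kin import *
st();q=read_state()["q"]
W=[tp([.44,.10,.17],-20,0),tp([.50,-.05,.17],-60,0)]
u=A(-60)*(-.012);W.append(tp([.589+u[0],-.263+u[1],.205],-60,0,LIP));show(W,q)
rows(*W[0],1,n=8);rows(*W[1],1,n=8,frm=W[0])
E
```

```text
t 7.08 q [ 0.3  -0.16  2.09  0.    0.75 -1.57] p [0.407  0.1971 0.2012] z [ 0.423  0.13  -0.897] y [-0.295  0.956 -0.001] F [ 1.2 -1.3 -3.3] open 0.0066 gf 108.4
[0.38  0.121 0.205] [ 0.44 -0.16  2.08 -0.4   0.93 -0.59] 0.0
[0.468 0.004 0.205] [ 0.21  0.06  1.88 -0.49  1.1  -0.11] 0.0
[ 0.52  -0.145  0.196] [-0.15  0.1   1.86 -0.44  0.94 -0.45] 0.0
n=8 ang=37 dist=0.081
1 0.17 -0.27 -0.1 0.0114 0.0002 0.0232; 1 0.15 -0.29 -0.09 0.0114 0.0002 0.0232; 1 0.13 -0.3 -0.08 0.0114 0.0002 0.0232; 1 0.11 -0.31 -0.07 0.0114 0.0002 0.0232; 1 0.08 -0.32 -0.06 0.0114 0.0002 0.0232; 1 0.06 -0.33 -0.05 0.0114 0.0002 0.0232; 1 0.04 -0.33 -0.04 0.0114 0.0002 0.0232; 1 0.01 -0.34 -0.02 0.0114 0.0002 0.0232
n=8 ang=40 dist=0.146
1 -0.46 -0.33 0.22 0.0122 0 0.025; 1 -0.48 -0.29 0.24 0.0122 0 0.025; 1 -0.5 -0.24 0.25 0.0122 0 0.025; 1 -0.52 -0.19 0.25 0.0122 0 0.025; 1 -0.53 -0.14 0.26 0.0122 0 0.025; 1 -0.54 -0.09 0.26 0.0122 0 0.025; 1 -0.54 -0.03 0.27 0.0122 0 0.025; 1 -0.54 0.02 0.27 0.0122 0 0.025
```

Emit:
move_arm --targets "1 0.17 -0.27 -0.1 0.0114 0.0002 0.0232; 1 0.15 -0.29 -0.09 0.0114 0.0002 0.0232; 1 0.13 -0.3 -0.08 0.0114 0.0002 0.0232; 1 0.11 -0.31 -0.07 0.0114 0.0002 0.0232; 1 0.08 -0.32 -0.06 0.0114 0.0002 0.0232; 1 0.06 -0.33 -0.05 0.0114 0.0002 0.0232; 1 0.04 -0.33 -0.04 0.0114 0.0002 0.0232; 1 0.01 -0.34 -0.02 0.0114 0.0002 0.0232"

```text
time_s: 7.75
position: [0.3776, 0.1196, 0.2006]
tool_rot: [0.171, 0.96, -0.042, 0.217]
contact_force: [-0.1, -0.1, -2.0]
opening: 0.006
grasp_force: 108.4
```

Emit:
move_arm --targets "1 -0.46 -0.33 0.22 0.0122 0 0.025; 1 -0.48 -0.29 0.24 0.0122 0 0.025; 1 -0.5 -0.24 0.25 0.0122 0 0.025; 1 -0.52 -0.19 0.25 0.0122 0 0.025; 1 -0.53 -0.14 0.26 0.0122 0 0.025; 1 -0.54 -0.09 0.26 0.0122 0 0.025; 1 -0.54 -0.03 0.27 0.0122 0 0.025; 1 -0.54 0.02 0.27 0.0122 0 0.025"

```text
time_s: 8.42
position: [0.4657, 0.0033, 0.1999]
tool_rot: [0.489, 0.843, -0.116, 0.191]
contact_force: [0.2, 1.1, -2.1]
opening: 0.0061
grasp_force: 108.4
```

```bash
python3 - <<'E'
from kin import *
st()
u=A(-60)*(-.012);PM=np.array([.589+u[0],-.263+u[1],0]);W=[tp(PM+[0,0,.205],-60,0,LIP),tp(PM+[0,0,.17],-60,25,LIP)]
rows(*W[0],1);rows(*W[1],1,frm=W[0],n=6)
E
```

```text
t 8.42 q [ 0.21  0.06  1.89 -0.49  1.1  -0.1 ] p [0.4657 0.0033 0.1999] z [ 0.209 -0.383 -0.9  ] y [ 0.869  0.495 -0.009] F [ 0.2  1.1 -2.1] open 0.0061 gf 108.4
n=6 ang=1 dist=0.158
1 -0.77 -0.15 0.4 -0.0005 -0.0002 -0; 1 -0.77 -0.15 0.4 -0.0005 -0.0002 -0; 1 -0.77 -0.15 0.4 -0.0005 -0.0002 -0; 1 -0.77 -0.15 0.4 -0.0005 -0.0002 -0; 1 -0.77 -0.15 0.4 -0.0005 -0.0002 -0; 1 -0.77 -0.15 0.4 -0.0005 -0.0002 -0
n=6 ang=25 dist=0.020
1 -0.09 -0 -0.07 0 0.0231 -0; 1 -0.08 -0 -0.08 0 0.0231 -0; 1 -0.07 -0 -0.09 0 0.0231 -0; 1 -0.07 -0 -0.09 0 0.0231 -0; 1 -0.06 -0 -0.1 0 0.0231 -0; 1 -0.05 -0 -0.1 0 0.0231 -0
```

```bash
cat >> kin.py <<'E'
def lip(off,z,phi,yaw=-60,lat=0):
    u=A(yaw)*off;v=A(yaw+90)*lat;return tp([.589+u[0]+v[0],-.263+u[1]+v[1],z],yaw,phi,LIP)
E
python3 - <<'E'
from kin import *
W=[lip(-.030,.205,0),lip(-.03,.13,40),lip(-.03,.094,50)]
q=read_state()["q"];show(W+[lip(-.03,.092,p) for p in(60,70,80,90)],q)
rows(*W[0],1,n=7);rows(*W[1],1,frm=W[0],n=8)
E
```

```text
[ 0.511 -0.129  0.196] [-0.12  0.09  1.88 -0.45  0.95 -0.42] 0.0
[ 0.523 -0.15   0.204] [-0.5   0.34  1.44  0.12  1.57 -1.03] 0.0
[ 0.53  -0.162  0.184] [-0.56  0.46  1.35  0.19  1.7  -1.09] 0.0
[ 0.538 -0.177  0.196] [-0.61  0.57  1.21  0.25  1.9  -1.11] 0.0
[ 0.548 -0.193  0.207] [-0.64  0.68  1.07  0.32  2.09 -1.11] 0.0
[ 0.558 -0.211  0.214] [-0.67  0.8   0.93  0.4   2.28 -1.08] 0.0
[ 0.569 -0.23   0.217] [-0.7   0.93  0.8   0.5   2.45 -1.01] 0.0
n=7 ang=1 dist=0.140
1 -0.58 -0.12 0.3 -0.0004 -0.0002 -0; 1 -0.58 -0.13 0.3 -0.0004 -0.0002 -0; 1 -0.58 -0.13 0.3 -0.0004 -0.0002 -0; 1 -0.58 -0.13 0.3 -0.0004 -0.0002 -0; 1 -0.58 -0.13 0.3 -0.0004 -0.0002 -0; 1 -0.58 -0.13 0.3 -0.0004 -0.0002 -0; 1 -0.58 -0.13 0.3 -0.0004 -0.0002 -0
n=8 ang=40 dist=0.025
1 -0.1 0 0.02 0 0.0278 -0; 1 -0.1 0 0.01 0 0.0278 -0; 1 -0.1 0 -0 0 0.0278 -0; 1 -0.1 0 -0.01 0 0.0278 -0; 1 -0.1 0 -0.02 0 0.0278 -0; 1 -0.1 0 -0.03 0 0.0278 -0; 1 -0.1 0 -0.04 0 0.0278 -0; 1 -0.09 0 -0.05 0 0.0278 -0
```

Emit:
move_arm --targets "1 -0.58 -0.12 0.3 -0.0004 0 0; 1 -0.58 -0.13 0.3 -0.0004 0 0; 1 -0.58 -0.13 0.3 -0.0004 0 0; 1 -0.58 -0.13 0.3 -0.0004 0 0; 1 -0.58 -0.13 0.3 -0.0004 0 0; 1 -0.58 -0.13 0.3 -0.0004 0 0; 1 -0.58 -0.13 0.3 -0.0004 0 0; 1 0 0 0 0 0 0"

```text
time_s: 9.08
position: [0.5113, -0.131, 0.197]
tool_rot: [0.487, 0.844, -0.112, 0.194]
contact_force: [-0.8, 0.0, -2.2]
opening: 0.0064
grasp_force: 108.5
```

Emit:
move_arm --targets "1 -0.1 0 0.02 0 0.0278 0; 1 -0.1 0 0.01 0 0.0278 0; 1 -0.1 0 0 0 0.0278 0; 1 -0.1 0 -0.01 0 0.0278 0; 1 -0.1 0 -0.02 0 0.0278 0; 1 -0.1 0 -0.03 0 0.0278 0; 1 -0.1 0 -0.04 0 0.0278 0; 1 -0.09 0 -0.05 0 0.0278 0"

```text
time_s: 9.75
position: [0.5233, -0.1488, 0.2053]
tool_rot: [0.495, 0.86, 0.063, -0.108]
contact_force: [0.3, -0.3, -1.5]
opening: 0.0064
grasp_force: 108.5
```

```bash
python3 - <<'E'
from kin import *
st()
W=[lip(-.03,.094,48),lip(-.03,.092,80)]
for w in [lip(-.03,.13,40)]: print(w[0],w[1].as_matrix()[:,2])
rows(*W[0],1,n=4);rows(*W[1],1,frm=W[0],n=8)
d=cam("scene");cv2.imwrite("pics/p1.png",cv2.resize(d["image"][120:340,80:340],(780,600)))
E
```

```text
t 9.75 q [-0.5   0.35  1.43  0.13  1.58 -1.04] p [ 0.5233 -0.1488  0.2053] z [-0.123  0.215 -0.969] y [0.865 0.501 0.002] F [ 0.3 -0.3 -1.5] open 0.0064 gf 108.5
[ 0.52261056 -0.14953081  0.20377962] [-0.12185651  0.20769369 -0.97057422]
n=4 ang=8 dist=0.027
1 -0.14 -0.01 0.17 0.0002 0.0106 0.0002; 1 -0.15 -0.01 0.17 0.0002 0.0106 0.0002; 1 -0.15 -0.01 0.16 0.0002 0.0106 0.0002; 1 -0.16 -0.01 0.16 0.0002 0.0106 0.0002
n=8 ang=32 dist=0.068
1 -0.18 -0 -0.22 0 0.0222 -0; 1 -0.17 -0 -0.23 0 0.0222 -0; 1 -0.15 -0 -0.24 0 0.0222 -0; 1 -0.13 -0 -0.25 0 0.0222 -0; 1 -0.11 -0 -0.26 0 0.0222 -0; 1 -0.1 -0 -0.27 0 0.0222 -0; 1 -0.08 -0 -0.27 0 0.0222 -0; 1 -0.06 -0 -0.28 0 0.0222 -0
```

View pics/p1.png

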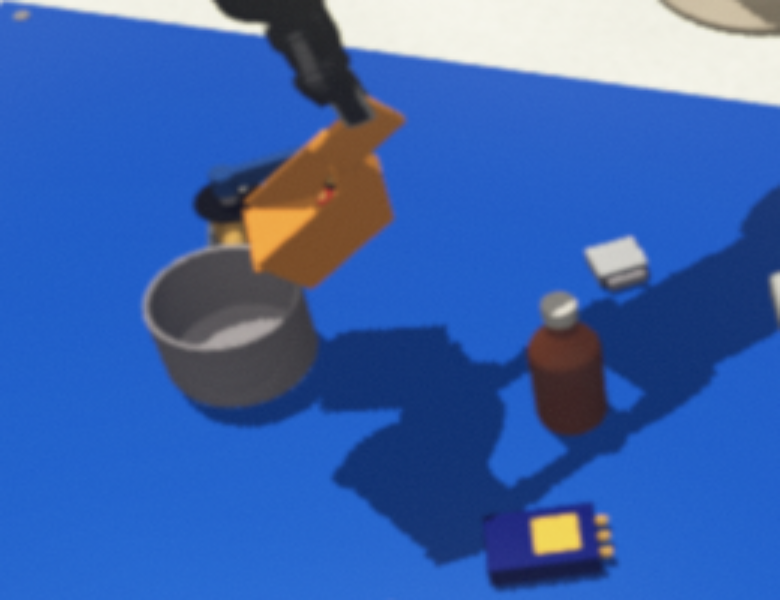

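The scoop is tipped 40° with its lip at crop (275,265) over the pot's near edge, and the bottle and box are undisturbed. I'll check the lip position from range before pouring.

```bash
python3 - <<'E'
from kin import *
for n in("scene","top"):
    d=cam(n);P=pts(d);h=cv2.cvtColor(d["image"],cv2.COLOR_BGR2HSV)
    m=(h[...,0]>5)&(h[...,0]<28)&(h[...,1]>130)&(P[...,2]>.1)&(P[...,2]<.25)&(P[...,0]>.45)&(P[...,0]<.68)&(P[...,1]<-.1)&(P[...,1]>-.35)
    q=P[m]-[.589,-.263,0];a=q[:,:2]@A(-60);b=q[:,:2]@A(30);i=a>np.percentile(a,93)
    print(n,len(q),np.percentile(a,[1,50,97,99.5]).round(3),"lipz",np.median(q[i,2]).round(3),"lat",np.percentile(b[i],[2,98]).round(3))
E
```

```text
scene 1935 [-0.138 -0.079 -0.031 -0.027] lipz 0.128 lat [-0.035  0.039]
top 504 [-0.146 -0.114 -0.092 -0.057] lipz 0.189 lat [-0.033  0.032]
```

Emit:
move_arm --targets "1 -0.14 -0.01 0.17 0 0.0106 0; 1 -0.15 -0.01 0.17 0 0.0106 0; 1 -0.15 -0.01 0.16 0 0.0106 0; 1 -0.16 -0.01 0.16 0 0.0106 0; 1 0 0 0 0 0 0"

```text
time_s: 10.32
position: [0.5281, -0.1608, 0.1796]
tool_rot: [0.491, 0.85, 0.095, -0.164]
contact_force: [0.3, 0.0, -2.7]
opening: 0.0063
grasp_force: 108.5
```

Emit:
move_arm --targets "1 -0.09 0 -0.11 0 0.0111 0; 1 -0.09 0 -0.11 0 0.0111 0; 1 -0.085 0 -0.115 0 0.0111 0; 1 -0.085 0 -0.115 0 0.0111 0; 1 -0.075 0 -0.12 0 0.0111 0; 1 -0.075 0 -0.12 0 0.0111 0; 1 -0.065 0 -0.125 0 0.0111 0; 1 -0.065 0 -0.125 0 0.0111 0"

```text
time_s: 10.98
position: [0.5436, -0.186, 0.1983]
tool_rot: [0.472, 0.82, 0.162, -0.279]
contact_force: [0.2, 0.4, -1.9]
opening: 0.0062
grasp_force: 108.6
```

Emit:
move_arm --targets "1 -0.055 0 -0.13 0 0.0111 0; 1 -0.055 0 -0.13 0 0.0111 0; 1 -0.05 0 -0.135 0 0.0111 0; 1 -0.05 0 -0.135 0 0.0111 0; 1 -0.04 0 -0.135 0 0.0111 0; 1 -0.04 0 -0.135 0 0.0111 0; 1 -0.03 0 -0.14 0 0.0111 0; 1 -0.03 0 -0.14 0 0.0111 0"

```text
time_s: 11.65
position: [0.5588, -0.2122, 0.2139]
tool_rot: [0.445, 0.773, 0.226, -0.39]
contact_force: [0.2, -0.2, -1.3]
opening: 0.0063
grasp_force: 108.7
```

```bash
python3 - <<'E'
from kin import *
st();print(lip(-.03,.092,80)[0])
d=cam("scene");cv2.imwrite("pics/p2.png",cv2.resize(d["image"][150:290,90:270],(771,600)))
rows(*lip(-.03,.092,94),1,n=4)
E
```

```text
t 11.65 q [-0.68  0.81  0.92  0.39  2.28 -1.08] p [ 0.5588 -0.2122  0.2139] z [-0.402  0.698 -0.592] y [0.865 0.501 0.003] F [ 0.2 -0.2 -1.3] open 0.0063 gf 108.7
[ 0.55819166 -0.21115909  0.21373693]
n=4 ang=14 dist=0.029
1 -0.1 0 -0.22 0.0002 0.0196 0.0002; 1 -0.09 0 -0.22 0.0002 0.0196 0.0002; 1 -0.07 0 -0.23 0.0002 0.0196 0.0002; 1 -0.06 0 -0.23 0.0002 0.0196 0.0002
```

View pics/p2.png

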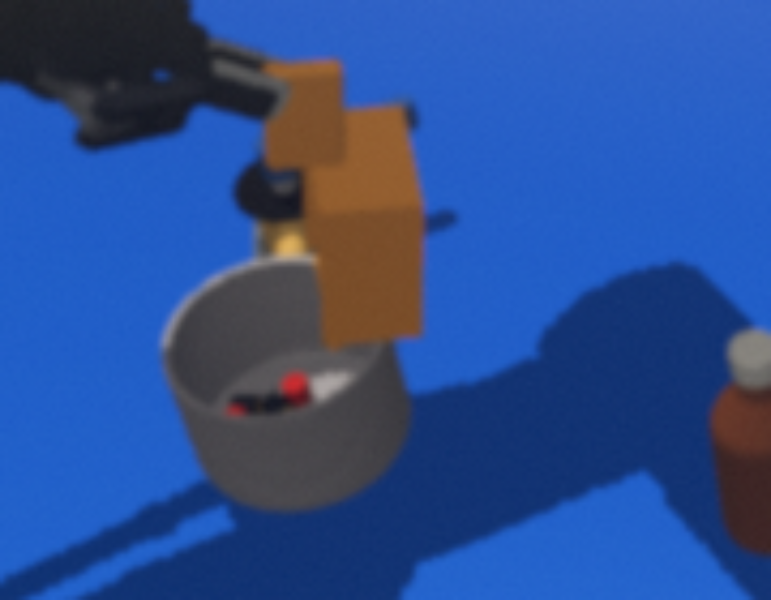

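Caps (crop 240-300, 390-410) are in the pot. I'll tip a little further with a small shake, then reverse and count.

Emit:
move_arm --targets "1 -0.1 0 -0.22 0 0.0196 0; 1 -0.09 0 -0.22 0 0.0196 0; 1 -0.07 0 -0.23 0 0.0196 0; 1 -0.06 0 -0.23 0 0.0196 0; 1 0 0 0 0 0 0; 1 0 0 0 0 0 0; 1 0 0 0 0 0 0"

```text
time_s: 12.28
position: [0.5725, -0.2359, 0.2201]
tool_rot: [0.414, 0.72, 0.279, -0.482]
contact_force: [-0.1, 0.1, -0.9]
opening: 0.0062
grasp_force: 108.7
```

```bash
python3 - <<'E'
from kin import *
st()
d=cam("top");im=d["image"];P=pts(d)
cv2.imwrite("pics/top2.png",np.hstack([cv2.resize(im[180:260,420:510],(400,356)),cv2.resize(cam("scene")["image"][200:280,115:205],(400,356))]))
W=[lip(-.03,.11,60),lip(-.06,.17,20),lip(-.06,.205,0)]
rows(*W[0],1,n=6);rows(*W[1],1,frm=W[0],n=7);rows(*W[2],1,frm=W[1],n=4)
E
```

```text
t 12.28 q [-0.7   0.98  0.74  0.55  2.51 -0.98] p [ 0.5725 -0.2359  0.2201] z [-0.463  0.8   -0.381] y [0.865 0.502 0.003] F [-0.1  0.1 -0.9] open 0.0062 gf 108.7
n=6 ang=34 dist=0.069
1 0.11 0 0.37 0.0001 -0.0311 0.0003; 1 0.14 0 0.35 0.0001 -0.0311 0.0003; 1 0.18 0 0.34 0.0001 -0.0311 0.0003; 1 0.21 0 0.32 0.0001 -0.0311 0.0003; 1 0.24 0 0.3 0.0001 -0.0311 0.0003; 1 0.27 -0 0.27 0.0001 -0.0311 0.0003
n=7 ang=40 dist=0.081
1 0.29 0 0.25 -0 -0.0317 0.0001; 1 0.32 0 0.22 -0 -0.0317 0.0001; 1 0.34 0 0.19 -0 -0.0317 0.0001; 1 0.35 -0 0.15 -0 -0.0317 0.0001; 1 0.37 -0 0.12 -0 -0.0317 0.0001; 1 0.38 -0 0.08 -0 -0.0317 0.0001; 1 0.38 -0 0.04 -0 -0.0317 0.0001
n=4 ang=20 dist=0.010
1 0.05 0 0.06 -0 -0.0278 0; 1 0.05 0 0.06 -0 -0.0278 0; 1 0.06 0 0.06 -0 -0.0278 0; 1 0.06 0 0.05 -0 -0.0278 0
```

View pics/top2.png

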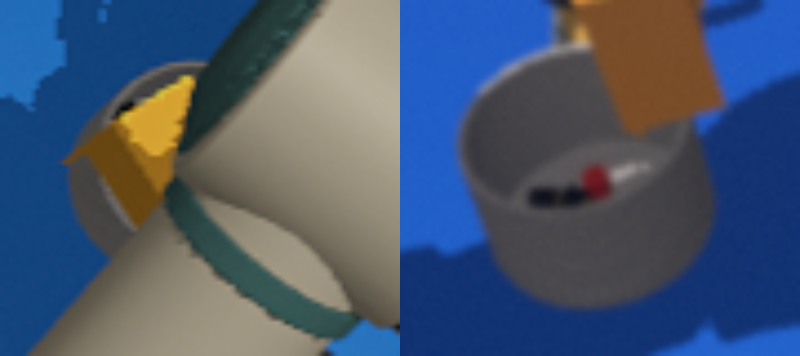

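Only part of the pot shows past the arm: three caps in the right panel at (540-600,190). I'll back out level and count.

Emit:
move_arm --targets "1 0.11 0 0.37 0 -0.0311 0; 1 0.14 0 0.35 0 -0.0311 0; 1 0.18 0 0.34 0 -0.0311 0; 1 0.21 0 0.32 0 -0.0311 0; 1 0.24 0 0.3 0 -0.0311 0; 1 0.27 0 0.27 0 -0.0311 0"

```text
time_s: 12.88
position: [0.5376, -0.1765, 0.2149]
tool_rot: [0.477, 0.83, 0.146, -0.25]
contact_force: [-0.2, 0.5, -0.6]
opening: 0.0065
grasp_force: 108.8
```

Emit:
move_arm --targets "1 0.29 0 0.25 0 -0.0317 0; 1 0.32 0 0.22 0 -0.0317 0; 1 0.34 0 0.19 0 -0.0317 0; 1 0.35 0 0.15 0 -0.0317 0; 1 0.37 0 0.12 0 -0.0317 0; 1 0.38 0 0.08 0 -0.0317 0; 1 0.38 0 0.04 0 -0.0317 0"

```text
time_s: 13.47
position: [0.4965, -0.1062, 0.2064]
tool_rot: [0.499, 0.865, -0.024, 0.048]
contact_force: [0.4, 0.0, -2.2]
opening: 0.0063
grasp_force: 108.7
```

```bash
python3 - <<'E'
from kin import *
st()
W=[lip(-.06,.205,0),tp([.50,-.05,.17],-60,0)]
rows(*W[0],1,n=4);rows(*W[1],1,n=6,frm=W[0])
E
```

```text
t 13.47 q [-0.29  0.13  1.7  -0.07  1.23 -0.8 ] p [ 0.4965 -0.1062  0.2064] z [ 0.059 -0.09  -0.994] y [0.865 0.502 0.006] F [ 0.4  0.  -2.2] open 0.0063 gf 108.7
n=4 ang=20 dist=0.011
1 0.03 0.01 0.08 0.0006 -0.0276 0.0001; 1 0.04 0.01 0.08 0.0006 -0.0276 0.0001; 1 0.05 0.01 0.07 0.0006 -0.0276 0.0001; 1 0.05 0.01 0.07 0.0006 -0.0276 0.0001
n=6 ang=0 dist=0.111
1 0.51 0.16 -0.31 0 0 0; 1 0.51 0.16 -0.31 0 0 0; 1 0.51 0.16 -0.31 0 0 0; 1 0.51 0.16 -0.31 0 0 0; 1 0.51 0.16 -0.31 0 0 0; 1 0.51 0.16 -0.31 0 0 0
```

Emit:
move_arm --targets "1 0.03 0.01 0.08 0.0006 -0.0276 0; 1 0.04 0.01 0.08 0.0006 -0.0276 0; 1 0.05 0.01 0.07 0.0006 -0.0276 0; 1 0.05 0.01 0.07 0.0006 -0.0276 0"

```text
time_s: 13.8
position: [0.496, -0.1033, 0.1962]
tool_rot: [0.487, 0.844, -0.113, 0.194]
contact_force: [-0.0, -1.2, -1.9]
opening: 0.0067
grasp_force: 108.8
```

Emit:
move_arm --targets "1 0.51 0.16 -0.31 0 0 0; 1 0.51 0.16 -0.31 0 0 0; 1 0.51 0.16 -0.31 0 0 0; 1 0.51 0.16 -0.31 0 0 0; 1 0.51 0.16 -0.31 0 0 0; 1 0.51 0.16 -0.31 0 0 0; 1 0 0 0 0 0 0"

```text
time_s: 14.38
position: [0.4672, 0.0057, 0.2056]
tool_rot: [0.486, 0.845, -0.111, 0.191]
contact_force: [0.5, 0.3, -0.8]
opening: 0.0064
grasp_force: 108.7
```

```bash
python3 - <<'E'
from kin import *
st()
t=cam("top")["image"];s=cam("scene")["image"]
a=cv2.resize(t[185:305,425:515],(360,480),interpolation=cv2.INTER_CUBIC);b=cv2.resize(s[140:260,220:330],(440,480),interpolation=cv2.INTER_CUBIC)
np.savez("t3.npz",t=t,s=s);cv2.imwrite("pics/c3.png",np.hstack([a,b]))
W=[tp([.44,.10,.17],-20,0)]
c,sn=A(SY);o=lambda b,z:np.array([SC[0]-c*b,SC[1]-sn*b,z])
W+=[tp(o(.16,.16),SY,0)]
rows(*W[0],1,n=8);rows(*W[1],1,n=8,frm=W[0])
E
```

```text
t 14.38 q [ 0.21  0.06  1.88 -0.48  1.11 -0.12] p [0.4672 0.0057 0.2056] z [ 0.215 -0.374 -0.902] y [ 0.865  0.502 -0.002] F [ 0.5  0.3 -0.8] open 0.0064 gf 108.7
n=8 ang=40 dist=0.147
1 0.55 -0.07 -0.26 -0.0121 -0.0003 -0.0248; 1 0.55 -0.02 -0.26 -0.0121 -0.0003 -0.0248; 1 0.55 0.04 -0.26 -0.0121 -0.0003 -0.0248; 1 0.54 0.09 -0.26 -0.0121 -0.0003 -0.0248; 1 0.53 0.14 -0.26 -0.0121 -0.0003 -0.0248; 1 0.52 0.19 -0.25 -0.0121 -0.0003 -0.0248; 1 0.5 0.24 -0.25 -0.0121 -0.0003 -0.0248; 1 0.48 0.29 -0.24 -0.0121 -0.0003 -0.0248
n=8 ang=37 dist=0.074
1 0.06 0.3 0.02 -0.0114 -0 -0.0232; 1 0.04 0.31 0.03 -0.0114 -0 -0.0232; 1 0.02 0.31 0.04 -0.0114 -0 -0.0232; 1 -0.01 0.31 0.05 -0.0114 -0 -0.0232; 1 -0.03 0.3 0.06 -0.0114 -0 -0.0232; 1 -0.05 0.3 0.07 -0.0114 -0 -0.0232; 1 -0.07 0.29 0.08 -0.0114 -0 -0.0232; 1 -0.09 0.28 0.09 -0.0114 -0 -0.0232
```

View pics/c3.png

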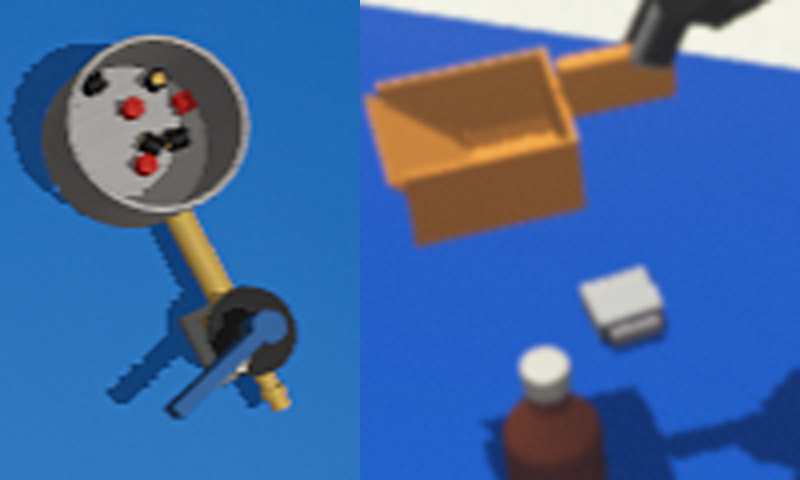

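All seven caps are in the pot: black at (95,82), (155,78), (150,143) and (175,138); red at (132,107), (183,101) and (147,163). The scoop is empty. Now I'll return it.

Emit:
move_arm --targets "1 0.55 -0.07 -0.26 -0.0121 0 -0.0248; 1 0.55 -0.02 -0.26 -0.0121 0 -0.0248; 1 0.55 0.04 -0.26 -0.0121 0 -0.0248; 1 0.54 0.09 -0.26 -0.0121 0 -0.0248; 1 0.53 0.14 -0.26 -0.0121 0 -0.0248; 1 0.52 0.19 -0.25 -0.0121 0 -0.0248; 1 0.5 0.24 -0.25 -0.0121 0 -0.0248; 1 0.48 0.29 -0.24 -0.0121 0 -0.0248"

```text
time_s: 15.15
position: [0.3808, 0.1197, 0.205]
tool_rot: [0.17, 0.96, -0.039, 0.218]
contact_force: [-0.1, -0.0, -1.4]
opening: 0.0062
grasp_force: 108.7
```

Emit:
move_arm --targets "1 0.06 0.3 0.02 -0.0114 0 -0.0232; 1 0.04 0.31 0.03 -0.0114 0 -0.0232; 1 0.02 0.31 0.04 -0.0114 0 -0.0232; 1 -0.01 0.31 0.05 -0.0114 0 -0.0232; 1 -0.03 0.3 0.06 -0.0114 0 -0.0232; 1 -0.05 0.3 0.07 -0.0114 0 -0.0232; 1 -0.07 0.29 0.08 -0.0114 0 -0.0232; 1 -0.09 0.28 0.09 -0.0114 0 -0.0232"

```text
time_s: 15.82
position: [0.3958, 0.1918, 0.1948]
tool_rot: [-0.145, 0.964, 0.036, 0.219]
contact_force: [0.5, -1.0, -1.9]
opening: 0.0062
grasp_force: 108.7
```

```bash
python3 - <<'E'
from kin import *
st()
c,s=A(SY);o=lambda b,z:np.array([SC[0]-c*b,SC[1]-s*b,z])
W=[tp(o(.16,.045),SY,0),tp(o(.0,.025),SY,0)]
rows(*W[0],1,n=6);rows(*W[1],1,n=8,frm=W[0])
E
```

```text
t 15.82 q [ 0.28 -0.17  2.11  0.02  0.75 -1.6 ] p [0.3958 0.1918 0.1948] z [ 0.413  0.132 -0.901] y [-0.294  0.956  0.005] F [ 0.5 -1.  -1.9] open 0.0062 gf 108.7
n=6 ang=1 dist=0.114
1 0.28 0.01 0.57 0.0003 -0.0004 -0.0001; 1 0.28 0.01 0.57 0.0003 -0.0004 -0.0001; 1 0.28 0.01 0.57 0.0003 -0.0004 -0.0001; 1 0.28 0.01 0.57 0.0003 -0.0004 -0.0001; 1 0.28 0.01 0.57 0.0003 -0.0004 -0.0001; 1 0.28 0.01 0.57 0.0003 -0.0004 -0.0001
n=8 ang=0 dist=0.161
1 -0.56 0 0.37 0 0 0; 1 -0.56 0 0.37 0 0 0; 1 -0.56 0 0.37 0 0 0; 1 -0.56 0 0.37 0 0 0; 1 -0.56 0 0.37 0 0 0; 1 -0.56 0 0.37 0 0 0; 1 -0.56 0 0.37 0 0 0; 1 -0.56 0 0.37 0 0 0
```

Emit:
move_arm --targets "1 0.28 0.01 0.57 0.0003 -0.0004 0; 1 0.28 0.01 0.57 0.0003 -0.0004 0; 1 0.28 0.01 0.57 0.0003 -0.0004 0; 1 0.28 0.01 0.57 0.0003 -0.0004 0; 1 0.28 0.01 0.57 0.0003 -0.0004 0; 1 0.28 0.01 0.57 0.0003 -0.0004 0; 1 0 0 0 0 0 0"

```text
time_s: 16.4
position: [0.3914, 0.1926, 0.0767]
tool_rot: [-0.142, 0.965, 0.032, 0.219]
contact_force: [-1.2, 0.3, -1.9]
opening: 0.0064
grasp_force: 108.6
```

Emit:
move_arm --targets "1 -0.56 0 0.37 0 0 0; 1 -0.56 0 0.37 0 0 0; 1 -0.56 0 0.37 0 0 0; 1 -0.56 0 0.37 0 0 0; 1 -0.56 0 0.37 0 0 0; 1 -0.56 0 0.37 0 0 0; 1 -0.56 0 0.37 0 0 0; 1 -0.56 0 0.37 0 0 0"

```text
time_s: 17.07
position: [0.5499, 0.2405, 0.0613]
tool_rot: [-0.142, 0.964, 0.033, 0.224]
contact_force: [0.1, 0.0, -1.0]
opening: 0.0061
grasp_force: 108.7
```

```bash
python3 - <<'E'
from kin import *
st()
rows(*tp([*SC,.002],SY,0),1,n=6)
d=cam("scene");P=pts(d);h=cv2.cvtColor(d["image"],cv2.COLOR_BGR2HSV)
X,Y,Z=P[...,0],P[...,1],P[...,2]
m=(h[...,0]>5)&(h[...,0]<28)&(h[...,1]>130)&(X>.57)&(X<.72)&(Y>.17)&(Y<.34)&(Z>.055)&(Z<.085)
q=P[m];print(cv2.minAreaRect((q[:,:2]*1000).astype(np.float32)))
E
```

```text
t 17.07 q [ 0.3   0.26  2.07 -0.    0.35 -1.56] p [0.5499 0.2405 0.0613] z [ 0.422  0.128 -0.897] y [-0.289  0.957  0.001] F [ 0.1  0.  -1. ] open 0.0061 gf 108.7
n=6 ang=0 dist=0.024
1 0.07 0 0.11 -0.0001 0.0001 -0.0003; 1 0.07 0 0.11 -0.0001 0.0001 -0.0003; 1 0.07 0 0.11 -0.0001 0.0001 -0.0003; 1 0.07 0 0.11 -0.0001 0.0001 -0.0003; 1 0.07 0 0.11 -0.0001 0.0001 -0.0003; 1 0.07 0 0.11 -0.0001 0.0001 -0.0003
((623.1755981445312, 262.44256591796875), (105.36687469482422, 72.4993667602539), 17.2174015045166)
```

Emit:
move_arm --targets "1 0.06 0 0.11 0 0 0; 1 0.06 0 0.11 0 0 0; 1 0.06 0 0.11 0 0 0; 1 0.06 0 0.11 0 0 0; 1 0.06 0 0.11 0 0 0; 1 0.06 0 0.11 0 0 0; 1 0 0 0 0 0 0"

```text
time_s: 17.7
position: [0.5464, 0.2404, 0.0364]
tool_rot: [-0.142, 0.964, 0.034, 0.223]
contact_force: [-0.1, -0.4, -1.7]
opening: 0.0063
grasp_force: 108.7
```

Emit:
move_arm --targets "1 0.02 0 0.04 0 0 0; 1 0.02 0 0.04 0 0 0; 1 0 0 0 0 0 0"

```text
time_s: 17.95
position: [0.5479, 0.241, 0.0355]
tool_rot: [-0.142, 0.963, 0.034, 0.224]
contact_force: [-2.1, -0.3, 2.1]
opening: 0.0066
grasp_force: 109.4
```

Emit:
move_arm --targets "0.8 0 0 0 0 0 0; 0.6 0 0 0 0 0 0; 0.4 0 0 0 0 0 0; 0.4 0 0 0 0 0 0; 0.4 0 0 0 0 0 0"

```text
time_s: 18.37
position: [0.5475, 0.2407, 0.0347]
tool_rot: [-0.142, 0.964, 0.034, 0.224]
contact_force: [0.3, 0.3, 0.0]
opening: 0.0513
grasp_force: 0.0
```

```bash
python3 - <<'E'
from kin import *
st();s=read_state();p=s["position"];Rt=R.from_quat(s["tool_rot"]);c,sn=A(SY)
p1=p+[-.07*c,-.07*sn,.015];p2=p+[-.11*c,-.11*sn,.16]
rows(p1,Rt,.4,n=4);rows(p2,Rt,.4,n=7,frm=(p1,Rt))
E
```

```text
t 18.37 q [ 0.3   0.3   2.11 -0.    0.28 -1.56] p [0.5475 0.2407 0.0347] z [ 0.421  0.128 -0.898] y [-0.289  0.957  0.001] F [0.3 0.3 0. ] open 0.0513 gf 0.0
n=4 ang=0 dist=0.072
0.4 0.47 -0 -0.37 0 0 0; 0.4 0.47 -0 -0.37 0 0 0; 0.4 0.47 -0 -0.37 0 0 0; 0.4 0.47 -0 -0.37 0 0 0
n=7 ang=0 dist=0.150
0.4 -0.13 -0 -0.7 0 0 0; 0.4 -0.13 -0 -0.7 0 0 0; 0.4 -0.13 -0 -0.7 0 0 0; 0.4 -0.13 -0 -0.7 0 0 0; 0.4 -0.13 -0 -0.7 0 0 0; 0.4 -0.13 -0 -0.7 0 0 0; 0.4 -0.13 -0 -0.7 0 0 0
```

Emit:
move_arm --targets "0.4 0.47 0 -0.37 0 0 0; 0.4 0.47 0 -0.37 0 0 0; 0.4 0.47 0 -0.37 0 0 0; 0.4 0.47 0 -0.37 0 0 0"

```text
time_s: 18.7
position: [0.4794, 0.2201, 0.0497]
tool_rot: [-0.142, 0.964, 0.034, 0.223]
contact_force: [-1.1, -0.1, -0.6]
opening: 0.0512
grasp_force: 0.0
```

Emit:
move_arm --targets "0.4 -0.13 0 -0.7 0 0 0; 0.4 -0.13 0 -0.7 0 0 0; 0.4 -0.13 0 -0.7 0 0 0; 0.4 -0.13 0 -0.7 0 0 0; 0.4 -0.13 0 -0.7 0 0 0; 0.4 -0.13 0 -0.7 0 0 0; 0.4 -0.13 0 -0.7 0 0 0"

```text
time_s: 19.28
position: [0.4412, 0.2084, 0.1948]
tool_rot: [-0.142, 0.964, 0.034, 0.224]
contact_force: [0.1, 0.5, 0.2]
opening: 0.0513
grasp_force: 0.0
```

```bash
python3 - <<'E'
from kin import *
st()
for n in("scene","top"):
    d=cam(n);P=pts(d);X,Y,Z=P[...,0],P[...,1],P[...,2];h=cv2.cvtColor(d["image"],cv2.COLOR_BGR2HSV);H,s,V=h[...,0],h[...,1],h[...,2]
    m=(X>.48)&(X<.6)&(Y>.19)&(Y<.3)&(Z>.06)&(Z<.08)&(H>5)&(H<28)&(s>130);q=P[m];print(n,"fin",len(q),cv2.minAreaRect((q[:,:2]*1000).astype(np.float32)) if len(q)>5 else 0, np.median(q[:,2]) if len(q) else 0)
    m=(Z>.069)&(Z<.082)&(X>.39)&(X<.52)&(Y<-.2)&(Y>-.4)&(s>90);q=P[m]
    u=np.linalg.svd(q[:,:2]-q[:,:2].mean(0))[2][0];u*=-np.sign(u[0]);print(" lever",len(q),cv2.minAreaRect((q[:,:2]*1000).astype(np.float32)),"dir",np.degrees(np.arctan2(u[1],u[0])).round(1),np.median(q[:,2]).round(4))
    m=(Z>.015)&(Z<.05)&(H>12)&(H<30)&(s>90)&(X>.38)&(X<.6)&(Y<-.25)&(Y>-.4);q=P[m]
    u=np.linalg.svd(q[:,:2]-q[:,:2].mean(0))[2][0];print(" pipe",len(q),q.mean(0).round(4),"dir",np.degrees(np.arctan2(u[1],u[0])).round(1))
    m=(V>190)&(s<60)&(Z>.02)&(Z<.066)&(X>.38)&(X<.52)&(Y<-.24)&(Y>-.4);q=P[m];print(" white",len(q),q.mean(0).round(4) if len(q) else "",q[:,:2].round(3).tolist() if len(q)<12 else "")
E
```

```text
t 19.28 q [ 0.3  -0.09  2.05 -0.    0.72 -1.56] p [0.4412 0.2084 0.1948] z [ 0.421  0.128 -0.898] y [-0.289  0.957  0.001] F [0.1 0.5 0.2] open 0.0513 gf 0.0
scene fin 105 ((552.6295166015625, 240.85888671875), (62.4902458190918, 9.263656616210938), 14.74869441986084) 0.06639200416486268
 lever 191 ((439.4808654785156, -294.8026428222656), (22.749067306518555, 87.48442077636719), 44.39282989501953) dir 130.2 0.0737
 pipe 90 [ 0.4846 -0.3076  0.0301] dir -30.4
 white 0  []
top fin 94 ((549.8410034179688, 239.73219299316406), (57.7120361328125, 9.908588409423828), 15.995243072509766) 0.06709253630330492
 lever 182 ((439.9613952636719, -293.69873046875), (18.966367721557617, 87.01045227050781), 37.474830627441406) dir 129.8 0.0749
 pipe 194 [ 0.4923 -0.3046  0.0315] dir -156.6
 white 1 [ 0.4367 -0.3117  0.0466] [[0.437, -0.312]]
```

```bash
python3 - <<'E'
from kin import *
W=(np.array([.40,-.25,.24]),tool(-51,0));m=(np.array([.43,.0,.24]),tool(-17,10))
show([m,W],read_state()["q"])
rows(*m,.4,n=9);rows(*W,.4,frm=m,n=11)
E
```

```text
[0.43 0.   0.24] [-0.14 -0.07  1.83 -0.03  1.21 -1.4 ] 0.0
[ 0.4  -0.25  0.24] [-0.71  0.1   1.65  0.    1.4  -1.39] 0.0
n=9 ang=38 dist=0.214
0.4 0.17 -0.73 -0.26 0.0066 0.0099 0.0199; 0.4 0.14 -0.74 -0.24 0.0066 0.0099 0.0199; 0.4 0.1 -0.75 -0.22 0.0066 0.0099 0.0199; 0.4 0.06 -0.76 -0.2 0.0066 0.0099 0.0199; 0.4 0.01 -0.77 -0.19 0.0066 0.0099 0.0199; 0.4 -0.03 -0.77 -0.17 0.0066 0.0099 0.0199; 0.4 -0.07 -0.77 -0.16 0.0066 0.0099 0.0199; 0.4 -0.12 -0.77 -0.14 0.0066 0.0099 0.0199
0.4 -0.16 -0.76 -0.13 0.0066 0.0099 0.0199
n=11 ang=35 dist=0.252
0.4 -0.13 -0.75 0.02 0.0015 0.0049 0.0171; 0.4 -0.17 -0.74 0.02 0.0015 0.0049 0.0171; 0.4 -0.21 -0.73 0.03 0.0015 0.0049 0.0171; 0.4 -0.25 -0.72 0.02 0.0015 0.0049 0.0171; 0.4 -0.29 -0.7 0.02 0.0015 0.0049 0.0171; 0.4 -0.33 -0.69 0.02 0.0015 0.0049 0.0171; 0.4 -0.37 -0.67 0.02 0.0015 0.0049 0.0171; 0.4 -0.4 -0.65 0.02 0.0015 0.0049 0.0171
0.4 -0.44 -0.63 0.01 0.0015 0.0049 0.0171; 0.4 -0.47 -0.6 0.01 0.0015 0.0049 0.0171; 0.4 -0.5 -0.58 0.01 0.0015 0.0049 0.0171
```

Emit:
move_arm --targets "0.4 0.17 -0.73 -0.26 0.0066 0.0099 0.0199; 0.4 0.14 -0.74 -0.24 0.0066 0.0099 0.0199; 0.4 0.1 -0.75 -0.22 0.0066 0.0099 0.0199; 0.4 0.06 -0.76 -0.2 0.0066 0.0099 0.0199; 0.4 0.01 -0.77 -0.19 0.0066 0.0099 0.0199; 0.4 -0.03 -0.77 -0.17 0.0066 0.0099 0.0199; 0.4 -0.07 -0.77 -0.16 0.0066 0.0099 0.0199; 0.4 -0.12 -0.77 -0.14 0.0066 0.0099 0.0199"

```text
time_s: 20.05
position: [0.4293, 0.022, 0.2303]
tool_rot: [0.117, 0.988, -0.009, 0.098]
contact_force: [0.1, 1.1, -1.0]
opening: 0.0511
grasp_force: 0.0
```

Emit:
move_arm --targets "0.4 -0.16 -0.76 -0.13 0.0066 0.0099 0.0199; 0.4 -0.13 -0.75 0.02 0.0015 0.0049 0.0171; 0.4 -0.17 -0.74 0.02 0.0015 0.0049 0.0171; 0.4 -0.21 -0.73 0.03 0.0015 0.0049 0.0171; 0.4 -0.25 -0.72 0.02 0.0015 0.0049 0.0171; 0.4 -0.29 -0.7 0.02 0.0015 0.0049 0.0171; 0.4 -0.33 -0.69 0.02 0.0015 0.0049 0.0171; 0.4 -0.37 -0.67 0.02 0.0015 0.0049 0.0171"

```text
time_s: 20.72
position: [0.4085, -0.1599, 0.2353]
tool_rot: [0.332, 0.943, -0.006, 0.027]
contact_force: [0.8, -0.2, -0.0]
opening: 0.0512
grasp_force: 0.0
```

Emit:
move_arm --targets "0.4 -0.4 -0.65 0.02 0.0015 0.0049 0.0171; 0.4 -0.44 -0.63 0.01 0.0015 0.0049 0.0171; 0.4 -0.47 -0.6 0.01 0.0015 0.0049 0.0171; 0.4 -0.5 -0.58 0.01 0.0015 0.0049 0.0171; 0.4 0 0 0 0 0 0; 0.4 0 0 0 0 0 0"

```text
time_s: 21.22
position: [0.3977, -0.2508, 0.2351]
tool_rot: [0.431, 0.902, -0.002, -0.004]
contact_force: [0.4, 1.1, -0.6]
opening: 0.0516
grasp_force: 0.0
```

```bash
python3 - <<'E'
from kin import *
st()
d=cam("wrist");cv2.imwrite("pics/v1.png",d["image"]);np.savez("v1.npz",**d)
P=pts(d);X,Y,Z=P[...,0],P[...,1],P[...,2];h=cv2.cvtColor(d["image"],cv2.COLOR_BGR2HSV);H,s,V=h[...,0],h[...,1],h[...,2]
a=lambda q:(lambda u:np.degrees(np.arctan2(u[1],u[0])).round(1))(np.linalg.svd(q[:,:2]-q[:,:2].mean(0))[2][0])
m=(Z>.068)&(Z<.084)&(X>.37)&(X<.52)&(Y<-.2)&(Y>-.4);n,l,S,c=cv2.connectedComponentsWithStats(m.astype(np.uint8))
for i in range(1,n):
    if S[i,4]>100:
        q=P[l==i];print("lever?",S[i,4],c[i].round(),cv2.minAreaRect((q[:,:2]*1000).astype(np.float32)),a(q),np.median(q[:,2]))
m=(Z>.015)&(Z<.05)&(H>12)&(H<30)&(s>90)&(X>.36)&(X<.6)&(Y<-.22)&(Y>-.42);q=P[m];print("pipe",len(q),a(q))
m=(V>150)&(s<70)&(Z>.035)&(Z<.066)&(X>.38)&(X<.52)&(Y<-.24)&(Y>-.4);q=P[m];print("white",len(q),q.mean(0),a(q) if len(q)>3 else"")
E
```

```text
t 21.22 q [-0.71  0.1   1.65 -0.01  1.39 -1.38] p [ 0.3977 -0.2508  0.2351] z [-0.009  0.    -1.   ] y [ 0.778  0.628 -0.007] F [ 0.4  1.1 -0.6] open 0.0516 gf 0.0
lever? 1333 [319. 280.] ((439.0484619140625, -293.6077880859375), (19.366058349609375, 88.5431137084961), 38.59554672241211) -49.7 0.07504506205055966
pipe 779 24.6
white 63 [ 0.44127836 -0.31322819  0.04462672] -22.1
```

View pics/v1.png

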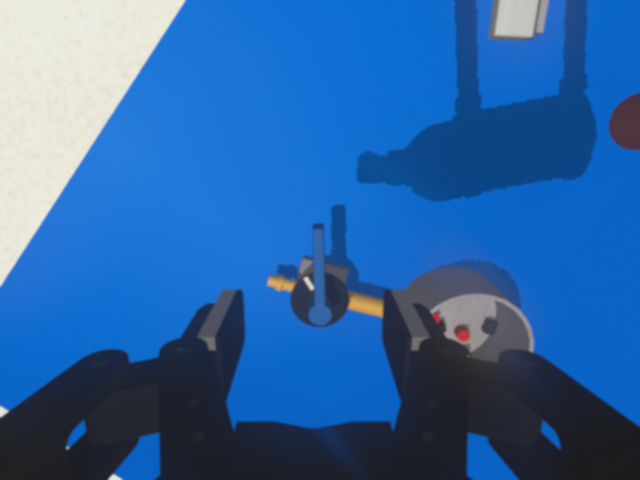

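The wrist view shows the blue lever from its pivot (320,315) to its tip (318,225). The white line at (308,284) lies between the lever and the hose stub (275,283). The measured line angle of 158-160° agrees with the pipe angle plus 135°. I'll grip the lever now and check the joints for the arc.

```bash
cat >> kin.py <<'E'
AX=np.array([.461,-.3204])
def lev(L,z=.048): return np.array([*(AX+.056*A(L)),z]),tool(L-180,0)
E
python3 - <<'E'
from kin import *
W=[lev(129.5,.13),lev(129.5),lev(159.2),lev(159.2,.13)]
show(W,read_state()["q"])
rows(*W[0],.4,n=5);rows(*W[1],.4,frm=W[0],n=4)
E
```

```text
[ 0.425 -0.277  0.13 ] [-0.71  0.23  1.77 -0.    1.15 -1.4 ] 0.0
[ 0.425 -0.277  0.048] [-0.71  0.32  1.88 -0.    0.94 -1.4 ] 0.0
[ 0.409 -0.301  0.048] [-0.77  0.32  1.88 -0.    0.94 -1.98] 0.0
[ 0.409 -0.301  0.13 ] [-0.77  0.23  1.77  0.    1.14 -1.98] 0.0
n=5 ang=1 dist=0.112
0.4 -0.26 0.03 0.7 -0.0004 -0.0004 -0.0006; 0.4 -0.26 0.03 0.7 -0.0004 -0.0004 -0.0006; 0.4 -0.26 0.03 0.7 -0.0004 -0.0004 -0.0006; 0.4 -0.26 0.03 0.7 -0.0004 -0.0004 -0.0006; 0.4 -0.26 0.03 0.7 -0.0004 -0.0004 -0.0006
n=4 ang=0 dist=0.082
0.4 0 0 0.68 0 0 0; 0.4 0 0 0.68 0 0 0; 0.4 0 0 0.68 0 0 0; 0.4 0 0 0.68 0 0 0
```

Emit:
move_arm --targets "0.4 -0.26 0.03 0.7 -0.0004 -0.0004 -0.0006; 0.4 -0.26 0.03 0.7 -0.0004 -0.0004 -0.0006; 0.4 -0.26 0.03 0.7 -0.0004 -0.0004 -0.0006; 0.4 -0.26 0.03 0.7 -0.0004 -0.0004 -0.0006; 0.4 -0.26 0.03 0.7 -0.0004 -0.0004 -0.0006; 0.4 0 0 0 0 0 0"

```text
time_s: 21.77
position: [0.4241, -0.2751, 0.1278]
tool_rot: [0.426, 0.905, 0.0, -0.002]
contact_force: [-0.1, 0.1, -1.1]
opening: 0.0513
grasp_force: 0.0
```

```bash
python3 - <<'E'
from kin import *
st();print(lev(129.5,.13)[0]);rows(*lev(129.5),.4,n=4)
E
```

```text
t 21.77 q [-0.71  0.23  1.77 -0.    1.14 -1.4 ] p [ 0.4241 -0.2751  0.1278] z [-0.004  0.003 -1.   ] y [ 0.77   0.638 -0.001] F [-0.1  0.1 -1.1] open 0.0513 gf 0.0
[ 0.42537962 -0.27718902  0.13      ]
n=4 ang=0 dist=0.080
0.4 -0.02 -0 0.66 -0.0001 -0.0003 0.0002; 0.4 -0.02 -0 0.66 -0.0001 -0.0003 0.0002; 0.4 -0.02 -0 0.66 -0.0001 -0.0003 0.0002; 0.4 -0.02 -0 0.66 -0.0001 -0.0003 0.0002
```

Emit:
move_arm --targets "0.4 -0.02 0 0.66 0 0 0; 0.4 -0.02 0 0.66 0 0 0; 0.4 -0.02 0 0.66 0 0 0; 0.4 -0.02 0 0.66 0 0 0; 0.7 0 0 0 0 0 0; 1 0 0 0 0 0 0; 1 0 0 0 0 0 0; 1 0 0 0 0 0 0" --newtons 40

```text
time_s: 22.43
position: [0.4283, -0.2802, 0.0542]
tool_rot: [0.426, 0.905, -0.001, 0.003]
contact_force: [-0.4, -0.2, -0.4]
opening: 0.0033
grasp_force: 0.0
```

```bash
python3 - <<'E'
from kin import *
st();s=read_state();y=R.from_quat(s["tool_rot"]).as_matrix()[:,1];p=s["position"][:2]-AX
print("pos angle",np.degrees(np.arctan2(p[1],p[0])),np.hypot(*p),"yaw L",np.degrees(np.arctan2(y[1],y[0]))+90)
# arc in 6 steps from the present pose about the axis
L0=np.degrees(np.arctan2(p[1],p[0]));D=(159.2-L0)/7
Ra=R.from_euler("z",D,degrees=True);R0=R.from_quat(s["tool_rot"]);v=np.array([*p,0])
d=R0.inv().apply(Ra.apply(v)-v)/.03;print(D,"row",d.round(3),(R0.inv()*Ra*R0).as_rotvec().round(4)/np.pi)
E
```

```text
t 22.43 q [-0.71  0.31  1.87 -0.    0.96 -1.4 ] p [ 0.4283 -0.2802  0.0542] z [ 0.004 -0.005 -1.   ] y [0.771 0.637 0.   ] F [-0.4 -0.2 -0.4] open 0.0033 gf 0.0
pos angle 129.07541598468282 0.05182067045235256 yaw L 129.56208587490357
4.3035120021881665 row [-0.004 -0.13  -0.   ] [-0.00015915  0.         -0.02390507]
```

```bash
python3 - <<'E'
from kin import *
st()
d=cam("wrist");a=d["image"][180:400,160:480];b=cam("scene")["image"][130:230,100:245]
cv2.imwrite("pics/v2.png",np.hstack([cv2.resize(a,(400,275)),cv2.resize(b,(400,275))]))
st()
E
```

```text
t 22.43 q [-0.71  0.31  1.87 -0.    0.96 -1.4 ] p [ 0.4283 -0.2802  0.0542] z [ 0.004 -0.005 -1.   ] y [0.771 0.637 0.   ] F [-0.4 -0.2 -0.4] open 0.0033 gf 0.0
t 22.53 q [-0.71  0.31  1.87 -0.    0.96 -1.4 ] p [ 0.4281 -0.2801  0.0539] z [ 0.004 -0.004 -1.   ] y [0.771 0.637 0.   ] F [-0.3 -0.4  0.6] open 0.0001 gf 0.0
```

View pics/v2.png

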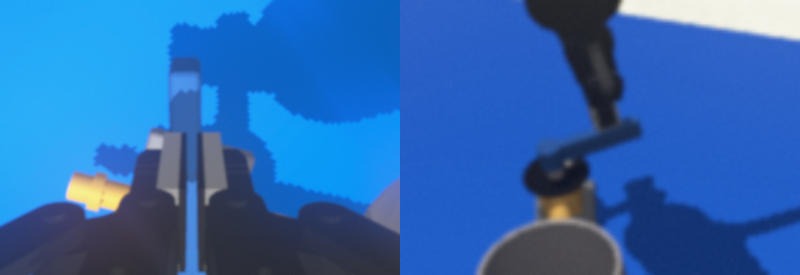

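```bash
python3 - <<'E'
from kin import *
d=cam("wrist");P=pts(d);st()
for v in range(250,400,12): print(v,[P[v,u].round(3).tolist() if d["range_z"][v,u]>0 else 0 for u in (300,308,312,316,330)])
d=cam("scene");P=pts(d)
m=(P[...,0]>.37)&(P[...,0]<.5)&(P[...,1]<-.22)&(P[...,1]>-.36)&(P[...,2]>.05)&(P[...,2]<.085);q=P[m]
h=cv2.cvtColor(d["image"],cv2.COLOR_BGR2HSV)[m];b=(h[:,1]>100);q=q[b];print(len(q),cv2.minAreaRect((q[:,:2]*1000).astype(np.float32)),q[:,2].max())
E
```

```text
t 22.58 q [-0.72  0.31  1.87 -0.    0.96 -1.4 ] p [ 0.4279 -0.2801  0.0537] z [ 0.003 -0.004 -1.   ] y [0.771 0.637 0.   ] F [0.1 0.1 0.5] open -0.0001 gf 0.0
250 [[0.41, -0.266, 0.076], [0.413, -0.265, 0.075], [0.414, -0.263, 0.076], [0.415, -0.263, 0.075], [0.437, -0.276, -0.0]]
262 [[0.414, -0.27, 0.075], [0.416, -0.268, 0.075], [0.417, -0.267, 0.075], [0.418, -0.266, 0.076], [0.442, -0.281, -0.0]]
274 [[0.417, -0.274, 0.076], [0.419, -0.272, 0.076], [0.42, -0.271, 0.075], [0.421, -0.27, 0.076], [0.446, -0.287, 0.0]]
286 [[0.418, -0.275, 0.084], [0.42, -0.273, 0.084], [0.421, -0.272, 0.084], [0.422, -0.271, 0.085], [0.426, -0.268, 0.084]]
298 [[0.417, -0.274, 0.096], [0.42, -0.273, 0.095], [0.421, -0.272, 0.094], [0.422, -0.271, 0.095], [0.426, -0.268, 0.094]]
310 [[0.418, -0.274, 0.103], [0.42, -0.273, 0.104], [0.421, -0.272, 0.104], [0.422, -0.271, 0.104], [0.425, -0.268, 0.103]]
322 [[0.418, -0.274, 0.112], [0.42, -0.272, 0.112], [0.421, -0.272, 0.113], [0.422, -0.271, 0.111], [0.425, -0.268, 0.112]]
334 [[0.418, -0.274, 0.12], [0.421, -0.273, 0.117], [0.421, -0.272, 0.118], [0.422, -0.272, 0.117], [0.424, -0.268, 0.121]]
346 [[0.418, -0.273, 0.127], [0.423, -0.276, 0.117], [0.424, -0.275, 0.117], [0.425, -0.275, 0.117], [0.423, -0.268, 0.128]]
358 [[0.418, -0.273, 0.132], [0.425, -0.279, 0.117], [0.427, -0.279, 0.117], [0.427, -0.277, 0.119], [0.423, -0.268, 0.133]]
370 [[0.418, -0.273, 0.138], [0.428, -0.282, 0.117], [0.429, -0.281, 0.118], [0.43, -0.281, 0.117], [0.423, -0.268, 0.138]]
382 [[0.42, -0.275, 0.138], [0.43, -0.285, 0.119], [0.431, -0.285, 0.117], [0.432, -0.284, 0.117], [0.423, -0.268, 0.144]]
394 [[0.426, -0.283, 0.129], [0.433, -0.288, 0.118], [0.434, -0.288, 0.117], [0.435, -0.287, 0.118], [0.425, -0.271, 0.142]]
332 ((438.4325256347656, -295.1256103515625), (25.802738189697266, 87.49174499511719), 42.38976287841797) 0.08407861454840992
```

```bash
python3 - <<'E'
from kin import *
d=cam("wrist");P=pts(d)
n=np.array([.772,.636]);
for u in (285,290,294,326,330,334,338,342,346):
    print(u,[(int(v),round(float(P[v,u,2]),3),round(float((P[v,u,:2]-AX)@n*1000),1)) for v in range(270,296,3)])
cv2.imwrite("pics/v3.png",cv2.resize(d["image"][230:340,240:390],(800,586),interpolation=cv2.INTER_CUBIC))
E
```

```text
285 [(270, 0.001, -15.8), (273, 0.0, -16.0), (276, -0.001, -16.1), (279, -0.0, -16.1), (282, 0.0, -16.0), (285, 0.003, -15.9), (288, 0.007, -15.6), (291, 0.007, -15.6), (294, 0.008, -15.6)]
290 [(270, 0.001, -13.0), (273, 0.0, -13.1), (276, -0.0, -13.1), (279, -0.0, -13.1), (282, -0.0, -13.2), (285, 0.004, -13.0), (288, 0.007, -12.8), (291, 0.008, -12.8), (294, 0.008, -12.8)]
294 [(270, 0.0, -10.8), (273, -0.001, -10.8), (276, -0.001, -10.8), (279, -0.002, -10.9), (282, 0.001, -10.8), (285, -0.001, -10.9), (288, 0.005, -10.7), (291, 0.009, -10.5), (294, 0.008, -10.5)]
326 [(270, -0.0, 7.6), (273, 0.0, 7.6), (276, 0.001, 7.6), (279, -0.0, 7.6), (282, 0.001, 7.6), (285, 0.0, 7.6), (288, 0.085, 4.7), (291, 0.088, 4.6), (294, 0.091, 4.5)]
330 [(270, 0.0, 9.8), (273, -0.001, 9.9), (276, -0.0, 9.9), (279, 0.0, 9.9), (282, -0.001, 10.0), (285, 0.001, 9.9), (288, 0.087, 6.1), (291, 0.087, 6.1), (294, 0.091, 5.9)]
334 [(270, -0.0, 12.2), (273, -0.001, 12.2), (276, -0.001, 12.2), (279, -0.001, 12.3), (282, 0.002, 12.2), (285, -0.0, 12.3), (288, 0.001, 12.3), (291, -0.0, 12.3), (294, -0.0, 12.4)]
338 [(270, 0.001, 14.4), (273, -0.0, 14.5), (276, -0.0, 14.5), (279, 0.0, 14.5), (282, 0.001, 14.5), (285, 0.0, 14.6), (288, 0.0, 14.6), (291, -0.0, 14.7), (294, -0.001, 14.8)]
342 [(270, -0.001, 16.8), (273, -0.0, 16.8), (276, 0.001, 16.7), (279, 0.0, 16.8), (282, -0.0, 16.9), (285, -0.0, 16.9), (288, 0.0, 17.0), (291, -0.001, 17.0), (294, -0.0, 17.1)]
346 [(270, -0.0, 19.1), (273, -0.0, 19.1), (276, 0.001, 19.1), (279, -0.0, 19.2), (282, -0.0, 19.2), (285, 0.0, 19.2), (288, -0.0, 19.3), (291, 0.001, 19.3), (294, 0.0, 19.3)]
```

View pics/v3.png

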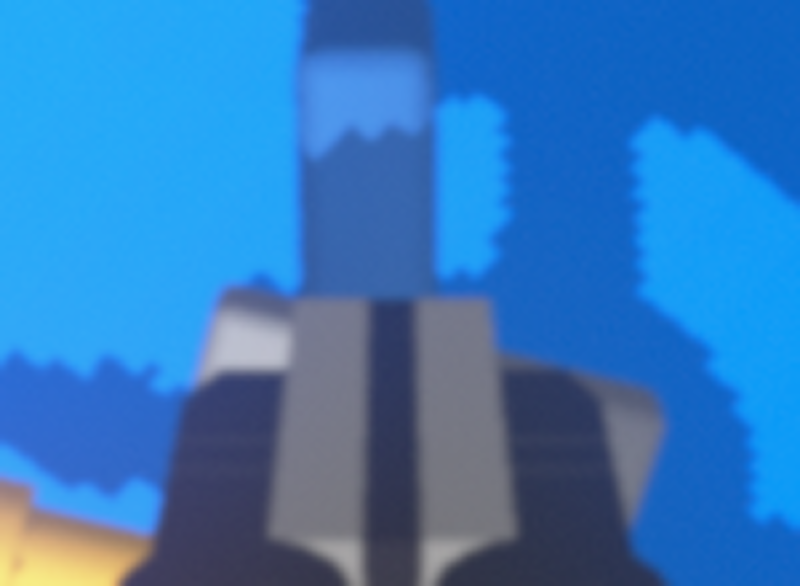

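The crop shows the pads shut just above the lever. Their tips end at z≈0.083 while the stated TCP is at 0.054, so the visible finger ends sit about 29 mm behind the TCP. I'll reopen, go 30 mm lower and close again.

Emit:
move_arm --targets "0.4 0 0 0 0 0 0; 0.4 0 0 0 0 0 0; 0.4 0 0 0 0 0 0; 0.4 0 0 0 0 0 0; 0.4 0 0 0.35 0 0 0; 0.4 0 0 0.35 0 0 0; 0.4 0 0 0.3 0 0 0; 0.4 0 0 0 0 0 0"

```text
time_s: 23.35
position: [0.4261, -0.2787, 0.0208]
tool_rot: [0.426, 0.905, -0.0, -0.001]
contact_force: [0.1, 0.3, -0.1]
opening: 0.051
grasp_force: 0.0
```

Emit:
move_arm --targets "0.6 0 0 0 0 0 0; 0.8 0 0 0 0 0 0; 1 0 0 0 0 0 0; 1 0 0 0 0 0 0; 1 0 0 0 0 0 0; 1 0 0 0 0 0 0"

```text
time_s: 23.85
position: [0.4272, -0.2803, 0.023]
tool_rot: [0.426, 0.905, -0.001, 0.002]
contact_force: [-2.5, -1.6, 3.1]
opening: 0.0093
grasp_force: 40.7
```

```bash
python3 - <<'E'
from kin import *
st();s=read_state();y=R.from_quat(s["tool_rot"]).as_matrix()[:,1];p=s["position"][:2]-AX
L0=np.degrees(np.arctan2(p[1],p[0]));print("pos angle",L0,np.hypot(*p),"yaw L",np.degrees(np.arctan2(y[1],y[0]))+90)
D=(159.2-L0)/8
Ra=R.from_euler("z",D,degrees=True);R0=R.from_quat(s["tool_rot"]);v=np.array([*p,0])
d=R0.inv().apply(Ra.apply(v)-v)/.03;print(D,"row",d.round(3),((R0.inv()*Ra*R0).as_rotvec()/np.pi).round(4))
E
```

```text
t 23.85 q [-0.72  0.35  1.9  -0.    0.88 -1.4 ] p [ 0.4272 -0.2803  0.023 ] z [ 0.002 -0.004 -1.   ] y [ 0.771  0.637 -0.001] F [-2.5 -1.6  3.1] open 0.0093 gf 40.7
pos angle 130.1185774686442 0.05238308946721214 yaw L 129.53428877041694
3.635177816419475 row [-0.005 -0.111  0.   ] [-0.0001 -0.     -0.0202]
```

Emit:
move_arm --targets "1 -0.005 -0.111 0 0 0 -0.0202; 1 -0.005 -0.111 0 0 0 -0.0202; 1 -0.005 -0.111 0 0 0 -0.0202; 1 -0.005 -0.111 0 0 0 -0.0202; 1 -0.005 -0.111 0 0 0 -0.0202; 1 -0.005 -0.111 0 0 0 -0.0202; 1 -0.005 -0.111 0 0 0 -0.0202; 1 -0.005 -0.111 0 0 0 -0.0202"

```text
time_s: 24.52
position: [0.4118, -0.3015, 0.023]
tool_rot: [0.184, 0.983, -0.001, 0.001]
contact_force: [-2.6, -1.0, 4.1]
opening: 0.009
grasp_force: 40.9
```

Emit:
move_arm --targets "1 0 0 0 0 0 0; 1 0 0 0 0 0 0"

```text
time_s: 24.68
position: [0.4117, -0.3014, 0.023]
tool_rot: [0.186, 0.982, -0.001, 0.001]
contact_force: [-4.1, -0.8, 5.0]
opening: 0.0093
grasp_force: 41.0
```

```bash
python3 - <<'E'
from kin import *
st();s=read_state();y=R.from_quat(s["tool_rot"]).as_matrix()[:,1];p=s["position"][:2]-AX
print("pos angle",np.degrees(np.arctan2(p[1],p[0])),np.hypot(*p),"yaw L",np.degrees(np.arctan2(y[1],y[0]))+90)
E
```

```text
t 24.68 q [-0.77  0.35  1.91 -0.    0.88 -1.96] p [ 0.4117 -0.3014  0.023 ] z [ 0.001 -0.003 -1.   ] y [ 0.366  0.931 -0.002] F [-4.1 -0.8  5. ] open 0.0093 gf 41.0
pos angle 158.92155101140867 0.05279074266511041 yaw L 158.53091152569644
```

Release, rise, and look.

Emit:
move_arm --targets "0.7 0 0 0 0 0 0; 0.4 0 0 0 0 0 0; 0.4 0 0 0 0 0 0; 0.4 0 0 0 0 0 0; 0.4 0 0 -0.6 0 0 0; 0.4 0 0 -1 0 0 0; 0.4 0 0 -1 0 0 0; 0.4 0 0 -1 0 0 0"

```text
time_s: 25.35
position: [0.4119, -0.3005, 0.1313]
tool_rot: [0.186, 0.983, -0.001, 0.001]
contact_force: [1.1, -0.8, -0.5]
opening: 0.0513
grasp_force: 0.0
```

Emit:
move_arm --targets "0.4 0.5 0 -1 0 0 0; 0.4 0.5 0 -1 0 0 0; 0.4 0.5 0 -1 0 0 0; 0.4 0.5 0 -1 0 0 0; 0.4 0 0 0 0 0 0; 0.4 0 0 0 0 0 0"

```text
time_s: 25.85
position: [0.3564, -0.2793, 0.2523]
tool_rot: [0.186, 0.983, -0.002, 0.003]
contact_force: [0.4, -0.9, 0.5]
opening: 0.0515
grasp_force: 0.0
```

```bash
python3 - <<'E'
from kin import *
st()
a=lambda q:(lambda u:np.degrees(np.arctan2(u[1],u[0])).round(1)%180)(np.linalg.svd(q[:,:2]-q[:,:2].mean(0))[2][0])
for n in("wrist","top","scene"):
    d=cam(n);P=pts(d);X,Y,Z=P[...,0],P[...,1],P[...,2];h=cv2.cvtColor(d["image"],cv2.COLOR_BGR2HSV);H,s,V=h[...,0],h[...,1],h[...,2]
    m=(Z>.068)&(Z<.084)&(X>.36)&(X<.52)&(Y<-.23)&(Y>-.36)&(s>60)&~((X-.589)**2+(Y+.263)**2<.065**2);q=P[m]
    if len(q)>40:
        C,wh,_=cv2.minAreaRect((q[:,:2]*1000).astype(np.float32));print(n,"lever",len(q),np.round(C,1),np.round(wh,1),"svd",a(q),"from axis",np.degrees(np.arctan2(C[1]/1e3-AX[1],C[0]/1e3-AX[0])).round(1))
    m=(Z>.055)&(Z<.08)&(X>.48)&(X<.6)&(Y>.19)&(Y<.3)&(H>5)&(H<28)&(s>130);q=P[m]
    if len(q)>40: print(n,"fin",cv2.minAreaRect((q[:,:2]*1000).astype(np.float32)),np.median(q[:,2]))
    if n=="top":
        r=np.hypot(X-.589,Y+.263)<.05;hh=d["image"]
        red=(r&((H<8)|(H>172))&(s>150)).astype(np.uint8);k=(r&(V<45)).astype(np.uint8)
        for nm,mm in(("red",red),("black",k)):
            N,_,S,_=cv2.connectedComponentsWithStats(mm);print(nm,S[1:,4])
        im=[cv2.resize(hh[185:305,425:515],(360,480))]
    if n=="scene": im.append(cv2.resize(d["image"][180:360,300:465],(440,480)))
cv2.imwrite("pics/end.png",np.hstack(im))
E
```

```text
t 25.85 q [-0.82  0.06  1.66 -0.    1.41 -2.02] p [ 0.3564 -0.2793  0.2523] z [ 0.005 -0.006 -1.   ] y [ 0.365  0.931 -0.004] F [ 0.4 -0.9  0.5] open 0.0515 gf 0.0
wrist lever 1167 [ 427.7 -308.2] [19.6 87.8] svd 158.4 from axis 159.9
top lever 193 [ 429.7 -306.8] [20.  86.6] svd 158.2 from axis 156.6
top fin ((550.3404541015625, 239.5945587158203), (57.98859405517578, 9.948006629943848), 17.142019271850586) 0.06626193502960986
red [24 26 24]
black [19  1  8  1 42]
scene lever 188 [ 431.3 -305.2] [23.7 89.6] svd 157.9 from axis 152.9
scene fin ((553.4561767578125, 241.28379821777344), (60.0791130065918, 8.619473457336426), 16.735191345214844) 0.06580469379275444
```

View pics/end.png

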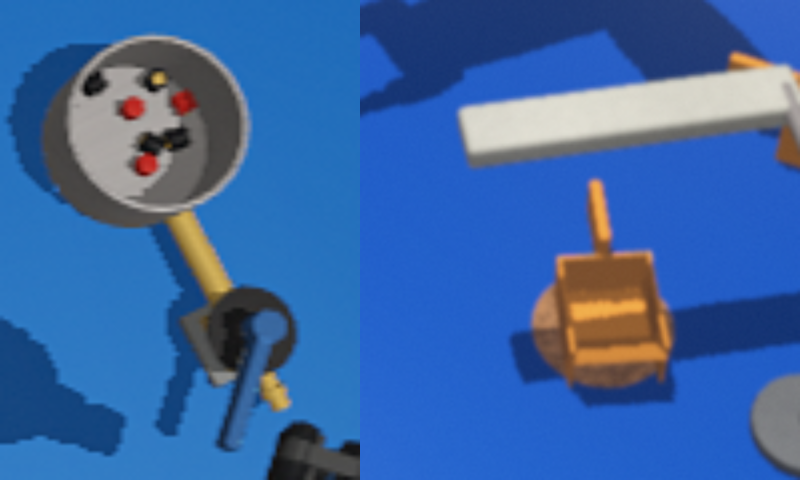

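All seven caps are in the pot, the lever (240,385) covers the white line at about 44°, the scoop stands level and empty on its coaster, and the robot touches nothing.

```bash
python3 -c "
from h import *
print(finish_job())"
```

```text
the job is handed in; nothing more can be done
None
```

I handed the job in at about 26 s: by the camera checks, all seven caps are in the pot, the valve lever is at about 44° on the white line, and the empty scoop stands upright on its coaster, but the judge's result was not reported back.

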